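# Show the drilled castings to the bench camera and rack the tray

### The arm

A 6-joint arm with a two-finger parallel gripper is mounted at the origin on the work surface. World frame = base frame: x ahead of the robot, y to its left, z up, the work surface at z = 0. Lengths are in m, angles in rad, forces in N, time in s.
With the tool pointing down it reaches from about 0.375 to 0.925 m from the base axis. Payload 5.7 kg.
Tool frame: the origin (TCP) lies at the centre of the arm's flange, where the gripper is bolted on; the fingertips stand 173 mm ahead of it and the grasp point (between the pads) lies 155 mm ahead of it; z points along the fingers, y is the line along which they close (so a half turn about z gives the same grasp; the last joint's range is limited). The gripper opens to 85 mm and grips with 20 to 120 N. Pads are 22 mm wide; open, the fingers measure 114 mm over their backs; the gripper's body (76 mm by 85 mm) begins 54 mm behind the grasp point. The pads swing forward as they close: fully open they stand 13 mm farther back than shut.
Start: joints at [1.029, 0.359, 1.51, -0, 1.272, -0.115], TCP at [0.248, 0.546, 0.405] pointing down, gripper open.
Joint ranges: [-2.97, 2.97], [-1.01, 2.36], [0.21, 2.38], [-0.96, 4.11], [0.2, 2.71], [-2.98, 2.98]. Speed limits (rad/s): [2.39, 2.39, 3.14, 3.14, 3.14, 3.14].

### API

Orientations are given as a 3x3 rotation matrix whose columns are the frame's x, y, z axes.
In Python, from plant import env, imaging, find_in, masks_of, mark_of gives the robot as it stands.
- The arm moves only by the shell command python3 -m handwheel 'ROWS' [OPENING] [FORCE]. ROWS is JSON, a list of rows, each a list of 4 numbers: the shift along the tool's x, y, z in mm, then the turn about the tool's z in degrees. A call has exactly 8 rows; each row shifts and turns the commanded pose from where the row before left it, along the tool's axes as they then stand; what a row does not reach is not made up. A row lasts 1/12 s, in which the tool goes at most 41.7 mm and 7.16 degrees, less where a joint would pass 70% of its speed; a pose out of reach is approached as far as the arm can. A call is refused whole if a number of a shift passes 41.7 or a number of a turn 7.16, either way. A call with a gripper value outside its range is refused whole. OPENING is the opening, from 0 (shut) to 1 (fully open), set as the call begins (- or left out, the last holds). The fingers move at their own pace and stop on an object; FORCE is the grip in N (left out, the last holds). Time passes only in rows, so rows that do not move let the fingers close, or fill a call up. It gives the time, the measured TCP pose, the force, the opening and the grip force at its end, in the units of the state.
- env.sense(): the state, without advancing time (a new reading comes with each control period).
- imaging.read_camera(name): name is "scene" or "top"; returns a dict with "image" (420x560x3 uint8, red, green, blue), "fx", "fy", "cx", "cy" (pixels), "R" (3x3) and "t" (3): a world point X has camera coordinates R X + t. Camera axes: x right, y down, z forward; pixel columns grow to the right and rows downward; lengths in m; the calibration is good to about 2 mm. A picture is of the moment at which its call begins. There is no depth.
- env.sign_off(): hands the job in; it is judged then, once.
Trained networks look in the newest picture that a camera, given by its name, has taken for a name from the list of things; names that differ only in an ending like _2 or _b are one class to them, and where a whole thing is asked for, a point or a joint stands for the part that bears it (a point fixed in the world has none). Each returns a list of dicts, best first, with "score" (0 to 1); they miss things now and then, are a little off and sometimes report something else, mostly with a low value. They report only what shows in the picture. A call takes as long as a camera call. They do not tell look-alikes from the thing itself.
- find_in(camera, target): "box" ([centre column, centre row, width, height] in pixels, round what is visible of it).
- masks_of(camera, target): "pixels" (420x560 bool, what is visible of it) and "box" ([centre column, centre row, width, height] in pixels, round what is visible of it).
- mark_of(camera, target): "at" ([row, column] in pixels: a listed point, or the origin of a listed thing).
The state is a dict: "clock": time; "q": joint angles; "dq": joint speeds; "effort": joint torques, N m; "eef_pos": TCP position; "tcp_rot": TCP orientation; "force": force on the tool from outside, world axes, zero at the start; "wrist_torque": the same for the moment, N m; "opening": finger opening in m; "finger_force": force on a finger pad.
Only numpy, scipy, OpenCV 4.12 (cv2) and the standard library are available. Lean on these libraries where they do the work, as an engineer would, in place of code of your own. Each camera call takes 0.05 s, during which the arm holds its last target. There are 200 camera calls.

### The job

Swing the bench camera's arm round until the spot 60 mm in front of its lens is above the middle of the round steel plate, and leave it there. Then take the two or three castings, tallest first, and hold each with its drilled sides facing squarely into the lens, centred and 60 mm away, for about a second each: the side with one hole, then two, then three. Stand all the castings upright in the tray while it is still outside, then slide the loaded tray fully home in its slotted holder; leave the other things on the bench where they are.

Things in the scene. Friction and masses are not known exactly. Their poses are not given: they have to be found in the camera images.
- holder: slotted steel holder fixed to the bench, open at the top: side rails 22 mm high, 306 mm apart inside, with lips reaching 12 mm inwards over a groove 16 mm high, a back wall at +x, the flared open mouth 89 mm from the origin in -x. Origin: on the bench, where the tray's origin comes when the tray is fully home against the back wall; it goes in along +x
- tray: grey metal tray on the bench before the holder's mouth, 120 (x) x 270 (y) mm outside, walls 22 mm high and 5 mm thick, floor 5 mm thick; black runners 9 mm high along both ends make it 298 mm over all in y. 0.32 kg; origin at the centre of its underside. It slides on the bench along its +x; the runners go into the holder's grooves with 4 mm to spare on each side
- tray_grip (a point): the tray's black handle, an upright fin 14 mm thick (tray y), 30 mm long (tray x), from 2 to 75 mm above the bench, in front of the tray; this point is in its middle, 90 mm in -x from the tray's origin and 50 mm up: pinch from above across tray y
- camarm (a joint): hinge of the camera arm about its upright post (rad): 0 when the point mark lies straight above the middle of the round plate, positive as it swings clockwise seen from above; range -0.5 to 1.7, starts swung away at 0.9 to 1.5. Stiff (0.5 N m): it stays where it is left
- knob (a point): the camera arm's upright black grip, a round rod 20 mm thick, top 247 mm above the bench; point on its axis at 222 mm, where to pinch it from above. Axes turn with the arm: the hinge axis (post 32 mm thick) is 150 mm away in +y; a bar 22 mm thick, 165 mm up, runs from there to a black 50 mm camera, middle 40 mm away in -y, top 190 mm, underside 138 mm above the bench
- mark (a point): the point in the air 60 mm straight in front of the lens glass, 165 mm above the bench, where a side's centre is to be shown, the side facing this frame's +x; it turns with the arm: the lens looks level along -x, its glass (inside a ring light of 54 mm diameter) is 60 mm from here in +x and the camera's middle 126 mm
- plate (a point): middle of the top of the round dark steel plate, 90 mm across and 3 mm high, fixed on the bench, with a small white dot in the middle
- casting_tall: the tall casting, may be absent: grey metal block 56 x 56 mm and 80 mm high (with its heavy 10 mm dark foot) with an upright square shank 26 x 26 mm and 44 mm long on top (124 mm in all), about 220 g. Origin: centre of underside. Its +x side has one hole, +y side two, -x side three, -y side none. The shank's faces are parallel to the sides; grip it there from above
- tall_side1 (a point): centre of the tall casting's side with one hole, 40 mm above its underside and 28 mm from its axis
- tall_side2 (a point): centre of the tall casting's side with two holes, 40 mm above its underside and 28 mm from its axis
- tall_side3 (a point): centre of the tall casting's side with three holes, 40 mm above its underside and 28 mm from its axis
- casting_mid: the mid casting, may be absent: grey metal block 56 x 56 mm and 62 mm high (with its heavy 10 mm dark foot) with an upright square shank 26 x 26 mm and 44 mm long on top (106 mm in all), about 190 g. Origin: centre of underside. Its +x side has one hole, +y side two, -x side three, -y side none. The shank's faces are parallel to the sides; grip it there from above
- mid_side1 (a point): centre of the mid casting's side with one hole, 31 mm above its underside and 28 mm from its axis
- mid_side2 (a point): centre of the mid casting's side with two holes, 31 mm above its underside and 28 mm from its axis
- mid_side3 (a point): centre of the mid casting's side with three holes, 31 mm above its underside and 28 mm from its axis
- casting_short: the short casting, may be absent: grey metal block 56 x 56 mm and 44 mm high (with its heavy 10 mm dark foot) with an upright square shank 26 x 26 mm and 44 mm long on top (88 mm in all), about 160 g. Origin: centre of underside. Its +x side has one hole, +y side two, -x side three, -y side none. The shank's faces are parallel to the sides; grip it there from above
- short_side1 (a point): centre of the short casting's side with one hole, 22 mm above its underside and 28 mm from its axis
- short_side2 (a point): centre of the short casting's side with two holes, 22 mm above its underside and 28 mm from its axis
- short_side3 (a point): centre of the short casting's side with three holes, 22 mm above its underside and 28 mm from its axis
- wrench: bystander, to be left alone: steel spanner 190 mm long, lying; origin on its underside, about the middle
- hammer: bystander, to be left alone: hammer 270 mm long, lying; origin on its underside, about the middle
- tin: bystander, to be left alone: open steel tin 70 mm across, 70 mm high; origin on its underside, about the middle
- clamp: bystander, to be left alone: orange screw clamp about 150 mm long, lying; origin on its underside, about the middle
- tapwrench: bystander, to be left alone: steel tap wrench 220 mm long, lying; origin on its underside, about the middle
There are look-alikes about, which are no part of the job. Leave any blue or pink look-alike of the casting_short alone.

How it is judged:
By the outcome, as a careful person would: the job done as asked, in the order asked, and still so for the second after the job is handed in, with the robot touching nothing.
Of casting_tall, casting_mid, casting_short only 2 to 3 are there at a start; the rules pass over those that are not, and their reading is None.
At some moment in a run one of casting_tall, casting_mid, casting_short may be knocked a few centimetres aside while the robot is not near it.
It also fails if it takes over 210 s, if anything falls off the work surface, if the arm or the gripper's body presses on something with over 40 N, if the wrist force passes 120 N, or if a joint passes its speed limit or range.

## Working session

There is one attempt and no reset: what is moved stays moved. The work goes in short steps, Python scripts to look and compute and a shell command to move; the robot and the scene stay as the last step left them, time stands still between calls to the robot, and variables do not carry over. Pictures are saved under pics/ and viewed, at most 17 in all, crops included, and the job is handed in when it is done.

```bash
ls; mkdir -p pics; cat > h.py <<'E'
import numpy as np, cv2
from plant import env, imaging, find_in, masks_of, mark_of
def ray(c,rc):
    R=np.array(c["R"]);t=np.array(c["t"])
    d=R.T@np.array([(rc[1]-c["cx"])/c["fx"],(rc[0]-c["cy"])/c["fy"],1.]);return -R.T@t,d/np.linalg.norm(d)
def tri(c1,p1,c2,p2):
    o1,d1=ray(c1,p1);o2,d2=ray(c2,p2)
    s=np.linalg.lstsq(np.c_[d1,-d2],o2-o1,rcond=None)[0]
    a=o1+s[0]*d1;b=o2+s[1]*d2;return (a+b)/2,np.linalg.norm(a-b)
def atz(c,p,z):
    o,d=ray(c,p);return o+d*(z-o[2])/d[2]
def proj(c,X):
    v=np.array(c["R"])@np.array(X)+np.array(c["t"]);return np.array([c["fy"]*v[1]/v[2]+c["cy"],c["fx"]*v[0]/v[2]+c["cx"]])
def save(c,name,crop=None,s=1):
    im=c["image"][:,:,::-1]
    if crop: r0,r1,c0,c1=crop; im=im[r0:r1,c0:c1]
    cv2.imwrite("pics/"+name,cv2.resize(im,None,fx=s,fy=s,interpolation=cv2.INTER_CUBIC))
E
python3 - <<'E'
from h import *
C={n:imaging.read_camera(n) for n in("scene","top")}
for n,c in C.items():
    save(c,n+"0.png",s=1.4); R=np.array(c["R"]);print(n,(-R.T@np.array(c["t"])).round(3),R[2].round(2),c["fx"])
for t in "holder tray tray_grip knob mark plate casting_tall tall_side1 tall_side2 tall_side3 casting_mid mid_side1 mid_side2 mid_side3 casting_short short_side1 short_side2 short_side3".split():
    a=mark_of("scene",t);b=mark_of("top",t)
    f=lambda l:[(np.round(x["at"]).astype(int).tolist(),round(x["score"],2)) for x in l[:3]]
    print(t,f(a),f(b), *( [x.round(3) for x in map(np.array,tri(C["scene"],a[0]["at"],C["top"],b[0]["at"]))] if a and b else []))
s=env.sense();print(s)
E
```

```text
pics
scene [ 1.567 -0.415  1.11 ] [-0.72  0.27 -0.64] 511.65934035628095
top [ 0.242 -0.027  1.64 ] [ 0.16 -0.   -0.99] 503.92352150641005
holder [([323, 220], 0.71)] []
tray [([275, 212], 0.84)] [([201, 343], 0.89), ([232, 198], 0.7)] [ 0.545 -0.23   0.004] 0.0
tray_grip [([244, 205], 0.67)] [([225, 342], 0.88)] [ 0.458 -0.224  0.048] 0.004
knob [([176, 367], 0.79), ([246, 317], 0.33)] [([194, 181], 0.94)] [0.517 0.263 0.223] 0.001
mark [] []
plate [([246, 317], 0.75), ([218, 348], 0.6), ([225, 283], 0.45)] [([197, 238], 0.78)] [0.547 0.11  0.013] 0.014
casting_tall [([236, 293], 0.56)] [([232, 259], 0.68), ([220, 174], 0.34), ([226, 205], 0.31)] [ 0.443  0.056 -0.021] 0.018
tall_side1 [([229, 282], 0.89), ([228, 294], 0.58), ([219, 279], 0.56)] [([223, 266], 0.87), ([237, 262], 0.65), ([216, 254], 0.55)] [0.462 0.02  0.038] 0.004
tall_side2 [([229, 282], 0.89), ([228, 294], 0.58), ([219, 279], 0.56)] [([223, 266], 0.87), ([237, 262], 0.65), ([216, 254], 0.55)] [0.462 0.02  0.038] 0.004
tall_side3 [([229, 282], 0.89), ([228, 294], 0.58), ([219, 279], 0.56)] [([223, 266], 0.87), ([23
[... 1423 characters left out ...]
0e+00, -1.15085418e-01]), 'dq': array([ 5.84984000e-04,  9.09374379e-04, -4.76807151e-04,  9.85790782e-05,
        4.83576961e-04,  1.02484041e-04]), 'effort': array([ 1.19968401e-03, -5.27574420e+01, -2.79043490e+01, -5.55627344e-05,
        1.78021342e-03, -3.27793259e-05]), 'eef_pos': array([0.24837644, 0.54615735, 0.40464689]), 'tcp_rot': array([[-9.10284923e-01,  4.13982310e-01, -7.75365178e-05],
       [ 4.13982317e-01,  9.10284916e-01, -1.13557649e-04],
       [ 2.35694645e-05, -1.35468563e-04, -9.99999991e-01]]), 'force': array([ 0.64024775,  0.02397489, -0.1072228 ]), 'wrist_torque': array([ 0.04832399,  0.0040931 , -0.05146504]), 'finger_force': 0.0, 'opening': 0.08567638327933906}
```

View pics/scene0.png

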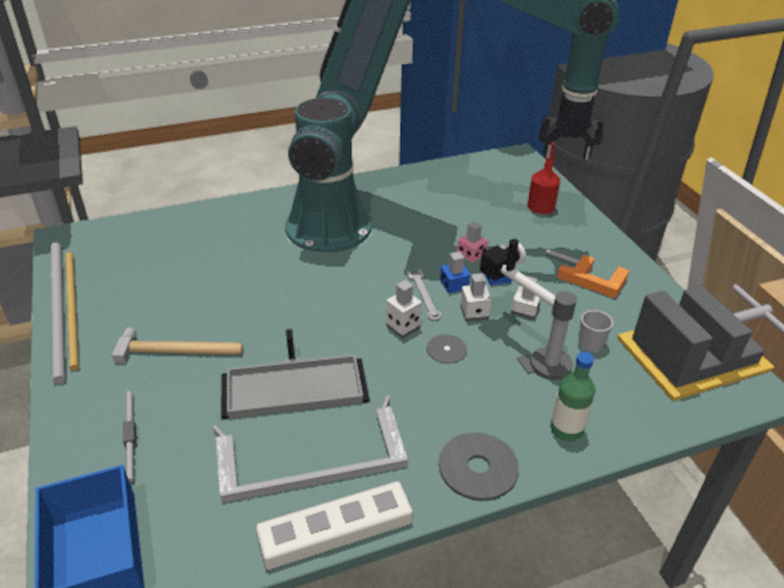

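View pics/top0.png

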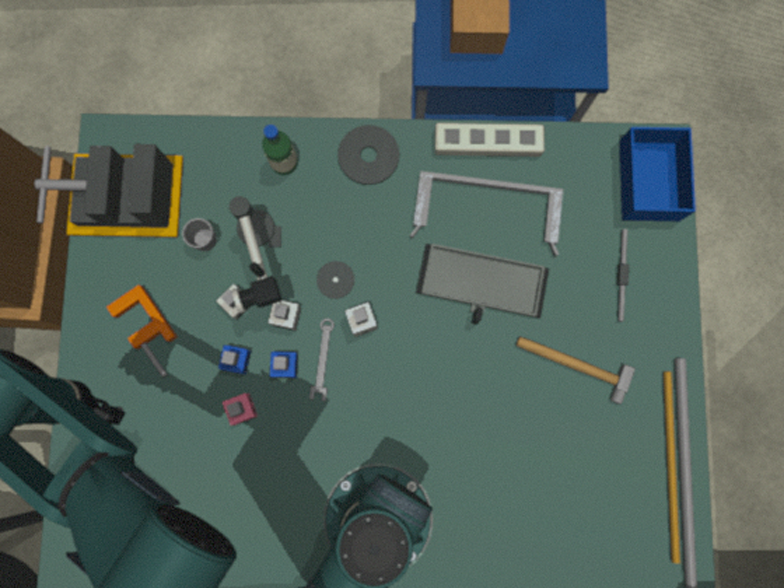

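The scene shows three grey castings at about (col 288, row 222), (340, 213) and (376, 211). The blue look-alikes are at (326, 195) and (355, 197), and a pink one at (338, 173). In the top view the greys are at (258, 227), (202, 224) and (166, 214). The greys fit the description; I'll confirm that in an enlarged crop.

```bash
python3 - <<'E'
from h import *
C={n:imaging.read_camera(n) for n in("scene","top")}
a=cv2.resize(C["scene"]["image"][155:275,265:435,::-1],None,fx=4,fy=4,interpolation=cv2.INTER_CUBIC)
b=cv2.resize(C["top"]["image"][130:250,130:290,::-1],None,fx=4,fy=4,interpolation=cv2.INTER_CUBIC)
cv2.imwrite("pics/c_scene.png",a);cv2.imwrite("pics/c_top.png",b)
E
```

```text
(no output)
```

View pics/c_scene.png

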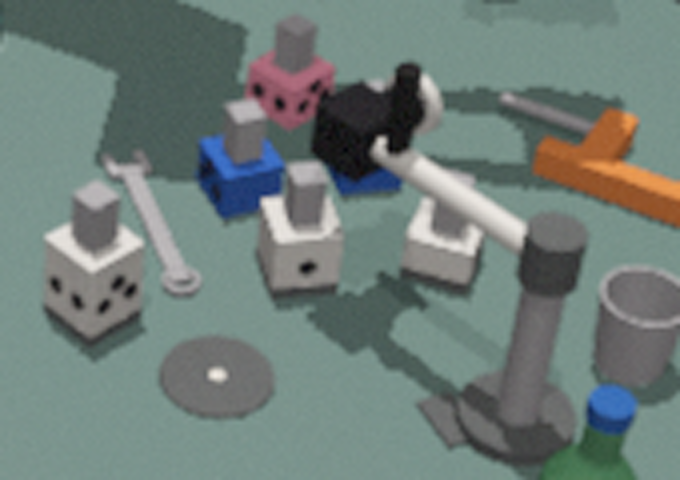

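View pics/c_top.png

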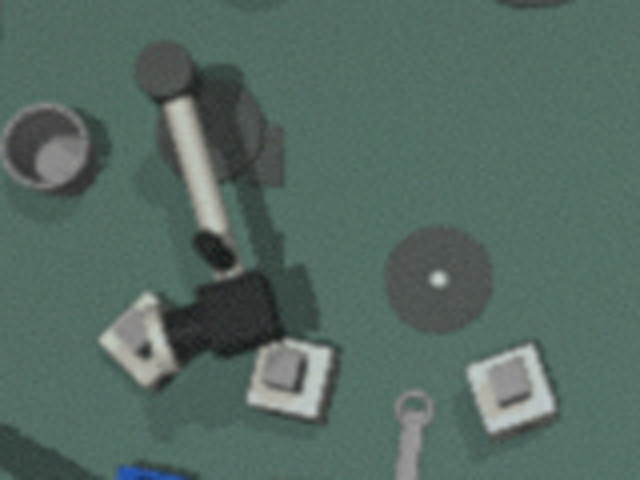

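The crops confirm three real castings. Tall is at scene (289, 222), with two holes on its left face and three on its right. Mid is at (340, 215) with its one-hole face visible, and short is at (376, 216) with the blank face to the camera. The blue and pink look-alikes stay. Next I'll fit poses to the masks.

```bash
cat >> h.py <<'E'
from scipy.optimize import minimize
H={"tall":.080,"mid":.062,"short":.044}
def box(x,y,yaw,w,d,z0,z1):
    c,s=np.cos(yaw),np.sin(yaw)
    return np.array([[x+c*a-s*b,y+s*a+c*b,z] for a in(-w/2,w/2) for b in(-d/2,d/2) for z in(z0,z1)])
def sil(c,boxes):
    m=np.zeros((420*4,560*4),np.uint8)
    for b in boxes:
        p=np.array([proj(c,X)[::-1] for X in b]); p=(p+.5)*4
        cv2.fillConvexPoly(m,cv2.convexHull(p.round().astype(np.int32)),1)
    return cv2.resize(m.astype(np.float32),(560,420),interpolation=cv2.INTER_AREA)
def cast(p,h): return [box(*p[:3],.056,.056,0,h),box(*p[:3],.026,.026,h,h+.044)]
def fitsil(items,model,p0,steps):
    def cost(p):
        v=0
        for c,m in items:
            s=sil(c,model(p)); v+=1-np.minimum(s,m).sum()/np.maximum(s,m).sum()
        return v
    best=None
    for d in (-.5,0,.5):
        q=np.array(p0,float); q[2]+=d
        r=minimize(cost,q,method="Nelder-Mead",options=dict(initial_simplex=np.vstack([q]+[q+np.eye(3)[i]*steps[i] for i in range(3)]),xatol=1e-4,fatol=1e-4))
        if best is None or r.fun<best.fun: best=r
    return best
def pickmask(cam,c,names,X):
    "best mask lying over the projection of X"
    pr=proj(c,X).round().astype(int); out=None
    for t in names:
        for m in masks_of(cam,t):
            px=m["pixels"]; k=px[max(0,pr[0]-3):pr[0]+4,max(0,pr[1]-3):pr[1]+4].mean()
            if k>.5 and px.sum()<6000 and (out is None or m["score"]>out[1]): out=(px.astype(np.float32),m["score"],t)
    return out
def fitcast(C,name,x0,y0):
    h=H[name]; it=[]
    for n,c in C.items():
        m=pickmask(n,c,["casting_"+name],(x0,y0,h*.7))or pickmask(n,c,["casting_tall","casting_mid","casting_short"],(x0,y0,h*.7))
        if m: it.append((c,m[0])); print(name,n,m[1:],m[0].sum())
    r=fitsil(it,lambda p:cast(p,h),[x0,y0,0],[.01,.01,.3]); p=r.x
    p[2]=(p[2]+np.pi/4)%(np.pi/2)-np.pi/4
    print(name,p.round(4),"yaw mod 90 deg",np.degrees(p[2]).round(1),"cost",round(r.fun,3)); return p
E
python3 - <<'E'
from h import *
C={n:imaging.read_camera(n) for n in("scene","top")}
S,T=C["scene"],C["top"]
# shank top centres, read in crops -> heights
for n,a,b in [("tall",(203.3,289),(223,256.8)),("mid",(198,342),(222,200.7)),("short",(202.5,378),(212.5,162)),("post",(213.8,403.3),(147,171.3))]:
    X,e=tri(S,a,T,b);print(n,X.round(3),e.round(4))
    if n in H: fitcast(C,n,X[0],X[1])
print("plate",atz(T,(130+279/4,130+438/4),.003),atz(S,(155+375/4,265+217/4),.003))
for n,c in C.items():
    for t in ("plate","tray","holder","tray_grip"):
        for m in masks_of(n,t)[:2]:
            print(n,t,round(m["score"],2),np.round(m["box"]),m["pixels"].sum())
k=[mark_of(n,"knob")[0]["at"] for n in C];print("knob",tri(S,k[0],T,k[1]))
b=T["image"][110:250,270:420,::-1]; cv2.imwrite("pics/c_tray.png",cv2.resize(b,None,fx=4,fy=4,interpolation=cv2.INTER_CUBIC))
E
```

```text
tall [0.449 0.046 0.125] 0.0021
tall scene (0.95, 'casting_tall') 736.0
tall top (0.69, 'casting_tall') 374.0
tall [0.4455 0.048  0.3509] yaw mod 90 deg 20.1 cost 0.178
mid [0.453 0.223 0.102] 0.0029
mid scene (0.56, 'casting_mid') 606.0
mid top (0.64, 'casting_mid') 354.0
mid [ 0.4547  0.2225 -0.1812] yaw mod 90 deg -10.4 cost 0.217
short [0.483 0.345 0.074] 0.0073
short scene (0.75, 'casting_short') 325.0
short top (0.71, 'casting_short') 207.0
short [ 0.4849  0.3428 -0.7419] yaw mod 90 deg -42.5 cost 0.837
post [0.666 0.305 0.184] 0.0014
plate [0.54240384 0.11220392 0.003     ] [0.54888044 0.11018935 0.003     ]
scene plate 0.85 [358. 220. 112. 101.] 2523
scene plate 0.57 [374. 214.  22.  33.] 356
scene tray 0.95 [212. 266. 108.  62.] 3786
scene holder 0.94 [222. 320. 142.  76.] 2167
scene tray_grip 0.58 [207. 268. 107.  64.] 3606
top plate 0.8 [208. 182.  93.  89.] 2239
top plate 0.2 [164. 217.  19.  26.] 242
top tray 0.68 [344. 205.  94.  58.] 3403
top holder 0.72 [349. 152. 112.  59.] 1148
top holder 0.47 [258. 227.  18.  24.] 375
top tray_grip 0.89 [344. 203.  95.  55.] 3433
top tray_grip 0.73 [141. 168.  25.  26.] 431
knob (array([0.51773814, 0.26155536, 0.22180966]), np.float64(0.003480432147788471))
```

View pics/c_tray.png

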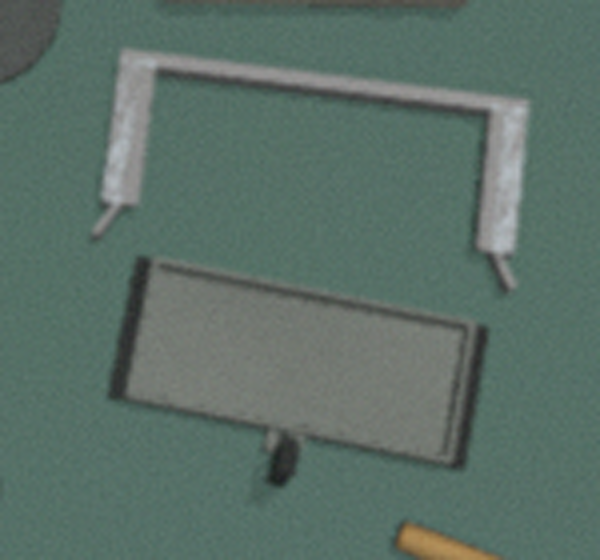

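```bash
cat >> h.py <<'E'
def plan(x,y,z,yawy=None):
    "yawy: world yaw (deg) of tool y; prints turn and shift in tool axes after the turn"
    s=env.sense();R=s["tcp_rot"];p=s["eef_pos"];cur=np.degrees(np.arctan2(R[1,1],R[0,1]))
    if yawy is None: yawy=cur
    turn=-((yawy-cur+180)%360-180); a=np.radians(yawy)
    d=np.array([x,y,z])-p; ty=np.array([np.cos(a),np.sin(a),0]);tx=np.array([-np.sin(a),np.cos(a),0])
    q1=np.degrees(np.arctan2(y,x))
    print("turn %.2f shift mm x %.1f y %.1f z %.1f | cur yaw %.2f pos %s | final q6~%.0f clock %.1f"%(turn,d@tx*1e3,d@ty*1e3,-d[2]*1e3,cur,p.round(4),q1-yawy if abs(q1-yawy)<=180 else q1-yawy-360*np.sign(q1-yawy),s["clock"]))
E
python3 -m handwheel '[[0,0,-17,6.96],[0,0,-17,6.96],[0,0,-16,6.96],[0,0,0,6.96],[0,0,0,6.96],[0,0,0,6.96],[0,0,0,6.96],[0,0,0,6.96]]' 1 60
python3 -m handwheel '[[0,0,0,6.96],[0,0,0,6.96],[0,0,0,6.96],[0,0,0,6.96],[0,0,0,6.96],[0,0,0,6.96],[0,0,0,6.96],[0,0,0,6.96]]'
python3 -m handwheel '[[0,0,0,6.96],[0,0,0,6.96],[0,0,0,6.96],[0,0,0,6.96],[14.9,29.1,0,0],[14.9,29.1,0,0],[14.9,29.1,0,0],[14.9,29.1,0,0]]'
python3 -m handwheel '[[14.9,29.1,0,0],[14.9,29.1,0,0],[14.9,29.1,0,0],[14.9,29.1,0,0],[14.9,29.1,0,0],[14.9,29.1,0,0],[14.9,29.1,0,0],[0,0,0,0]]'
python3 - <<'E'
from h import *
plan(.5177,.2616,.377,-73.6)
C={n:imaging.read_camera(n) for n in("scene","top")}
# white dot of plate
for n,c in C.items():
    for d in [.003]:
        p=proj(c,(.546,.111,.003)).round().astype(int); g=c["image"][p[0]-8:p[0]+9,p[1]-8:p[1]+9].astype(float).mean(2)
        w=np.clip(g-g.max()*.6,0,None);rr,cc=np.mgrid[-8:9,-8:9]; q=p+[(w*rr).sum()/w.sum(),(w*cc).sum()/w.sum()]
        print(n,q,g.max(),np.median(g),atz(c,q,.003).round(4))
E
```

```text
clock: 3.57
eef_pos: [0.2483, 0.5461, 0.4547]
tcp_rot: [[-0.165, 0.986, -0.0], [0.986, 0.165, -0.0], [-0.0, -0.0, -1.0]]
force: [0.2, -0.1, -0.2]
opening: 0.0853
finger_force: 0.0
clock: 4.23
eef_pos: [0.2484, 0.5461, 0.4546]
tcp_rot: [[0.721, 0.693, -0.0], [0.693, -0.721, -0.0], [-0.0, 0.0, -1.0]]
force: [-0.3, -0.7, -0.3]
opening: 0.0852
finger_force: 0.0
clock: 4.9
eef_pos: [0.3389, 0.4503, 0.4547]
tcp_rot: [[0.959, 0.282, 0.0], [0.282, -0.959, 0.0], [0.0, 0.0, -1.0]]
force: [0.6, 0.7, -0.9]
opening: 0.0857
finger_force: 0.0
clock: 5.57
eef_pos: [0.4994, 0.2815, 0.4548]
tcp_rot: [[0.961, 0.278, 0.003], [0.278, -0.961, -0.002], [0.002, 0.003, -1.0]]
force: [0.2, -0.5, 0.2]
opening: 0.0854
finger_force: 0.0
turn -0.28 shift mm x 11.9 y 24.3 z 77.8 | cur yaw -73.88 pos [0.4994 0.2815 0.4548] | final q6~100 clock 5.6
scene [248.18409666 318.86211119] 232.33333333333334 114.66666666666667 [0.5462 0.1101 0.003 ]
top [199.30587601 239.23256065] 207.66666666666666 88.33333333333333 [0.5439 0.1131 0.003 ]
```

```bash

python3 -m handwheel '[[11.9,24.3,0,0],[0,0,13,0],[0,0,13,0],[0,0,13,0],[0,0,13,0],[0,0,13,0],[0,0,13,0],[0,0,0,0]]'
python3 -m handwheel '[[0,0,0,0],[0,0,0,0],[0,0,0,0],[0,0,0,0],[0,0,0,0],[0,0,0,0],[0,0,0,0],[0,0,0,0]]' 0.1 60
python3 - <<'E'
from h import *
plan(.5177,.2616,.377,-73.6)
E
```

```text
clock: 6.33
eef_pos: [0.512, 0.2659, 0.3742]
tcp_rot: [[0.959, 0.283, -0.005], [0.283, -0.959, -0.001], [-0.005, -0.0, -1.0]]
force: [0.1, -0.6, 0.4]
opening: 0.0854
finger_force: 0.0
clock: 7.0
eef_pos: [0.5144, 0.2648, 0.3778]
tcp_rot: [[0.96, 0.281, 0.002], [0.281, -0.96, -0.0], [0.001, 0.001, -1.0]]
force: [-0.4, -3.1, 6.6]
opening: 0.0186
finger_force: 58.4
turn -0.07 shift mm x 2.3 y 4.0 z 0.8 | cur yaw -73.67 pos [0.5144 0.2648 0.3778] | final q6~100 clock 7.0
```

```bash

python3 -m handwheel '[[0.9,16.6,0,-6.3],[0.9,16.6,0,-6.3],[0.9,16.6,0,-6.3],[0.9,16.6,0,-6.3],[0.9,16.6,0,-6.3],[0.9,16.6,0,-6.3],[0.9,16.6,0,-6.3],[0.9,16.6,0,-6.3]]'
python3 -m handwheel '[[0.9,16.6,0,-6.3],[0.9,16.6,0,-6.3],[0.9,16.6,0,-6.3],[0.9,16.6,0,-6.3],[0,0,0,0],[0,0,0,0],[0,0,0,0],[0,0,0,0]]'
python3 - <<'E'
from h import *
C={n:imaging.read_camera(n) for n in("scene","top")}
S,T=C["scene"],C["top"]
k=[mark_of(n,"knob")[0]["at"] for n in C];print("knob",tri(S,k[0],T,k[1]))
a=cv2.resize(S["image"][140:275,265:435,::-1],None,fx=4,fy=4,interpolation=cv2.INTER_CUBIC)
b=cv2.resize(T["image"][100:235,130:290,::-1],None,fx=4,fy=4,interpolation=cv2.INTER_CUBIC)
for c,im,o in((S,a,(140,265)),(T,b,(100,130))):
  for X in [(.545,.1116,.003),(.663,.307,.165)]:
    p=(proj(c,X)-o+.5)*4; cv2.circle(im,tuple(p[::-1].astype(int)),3,(0,0,255),-1)
cv2.imwrite("pics/d.png",np.hstack([cv2.resize(a,(420,333)),cv2.resize(b,(380,320)) if 0 else cv2.resize(b,(380,333))]))
E
```

```text
clock: 7.67
eef_pos: [0.5981, 0.1657, 0.3778]
tcp_rot: [[0.391, 0.92, -0.004], [0.92, -0.391, -0.005], [-0.007, -0.002, -1.0]]
force: [-8.2, -12.0, 12.0]
opening: 0.0191
finger_force: 59.5
clock: 8.33
eef_pos: [0.666, 0.1519, 0.3777]
tcp_rot: [[-0.032, 0.999, 0.004], [0.999, 0.032, -0.009], [-0.009, 0.004, -1.0]]
force: [5.5, -18.4, 2.1]
opening: 0.0185
finger_force: 59.7
knob (array([0.66703309, 0.15528196, 0.21482358]), np.float64(0.005246889916162661))
```

View pics/d.png

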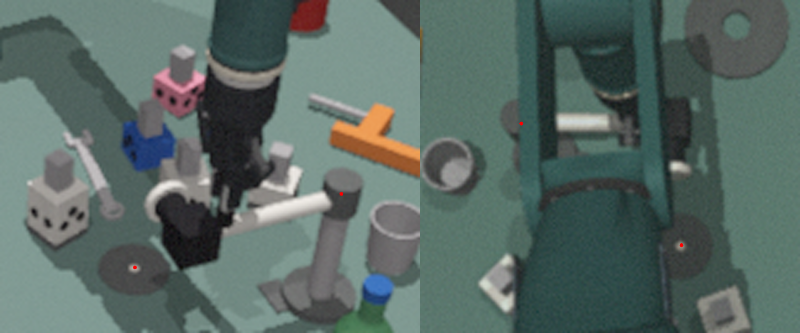

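```bash

python3 -m handwheel '[[0,0,0,0],[0,0,0,0],[0,0,0,0],[0,0,0,0],[0,0,-15,0],[0,0,-25,0],[0,0,-30,0],[0,0,-30,0]]' 0.7
python3 -m handwheel '[[-20,-32,0,0],[-25,-32,0,0],[-25,-32,0,0],[-25,-32,0,0],[-25,-32,0,0],[-25,-32,0,0],[-25,-32,0,0],[-25,0,0,0]]'
python3 -m handwheel '[[-35,0,0,0],[-35,0,0,0],[-35,0,0,0],[-35,0,0,0],[0,0,0,0],[0,0,0,0],[0,0,0,0],[0,0,0,0]]'
cat >> h.py <<'E'
def armfit():
    C={n:imaging.read_camera(n) for n in("scene","top")}
    k=[mark_of(n,"knob") for n in C]
    for n,l in zip(C,k): print(n,[(np.round(x["at"],1).tolist(),round(x["score"],2)) for x in l[:2]])
    if all(k):print("knob",*tri(C["scene"],k[0][0]["at"],C["top"],k[1][0]["at"]))
    return C
E
python3 - <<'E'
from h import *
C=armfit();S,T=C["scene"],C["top"]
plan(.4455,.048,.4)
H0=(.663,.307)
a=cv2.resize(S["image"][140:260,275:425,::-1],None,fx=4,fy=4,interpolation=cv2.INTER_CUBIC)
b=cv2.resize(T["image"][110:230,150:270,::-1],None,fx=4,fy=4,interpolation=cv2.INTER_CUBIC)
cv2.imwrite("pics/e.png",np.hstack([cv2.resize(a,(440,352)),cv2.resize(b,(352,352))]))
for n in("tall","mid","short"): fitcast(C,n,*{"tall":(.4455,.048),"mid":(.4547,.2225),"short":(.485,.343)}[n])
E
```

```text
clock: 9.2
eef_pos: [0.6637, 0.1571, 0.477]
tcp_rot: [[-0.035, 0.999, -0.002], [0.999, 0.035, 0.0], [0.0, -0.002, -1.0]]
force: [0.9, -0.7, 0.5]
opening: 0.0597
finger_force: 0.0
clock: 9.87
eef_pos: [0.4411, -0.0455, 0.4762]
tcp_rot: [[-0.035, 0.999, -0.005], [0.999, 0.035, 0.001], [0.001, -0.005, -1.0]]
force: [-1.3, -0.0, -0.2]
opening: 0.0595
finger_force: 0.0
clock: 10.53
eef_pos: [0.4516, -0.1847, 0.4766]
tcp_rot: [[-0.035, 0.999, -0.0], [0.999, 0.035, 0.001], [0.001, -0.0, -1.0]]
force: [0.2, -0.6, -0.4]
opening: 0.0601
finger_force: 0.0
scene [([218.3, 357.8], 0.74)]
top [([143.3, 218.9], 0.74), ([219.1, 110.0], 0.56)]
knob [0.67004123 0.15769562 0.21330917] 0.004457311693372179
turn -0.00 shift mm x 233.0 y 2.0 z 76.8 | cur yaw 2.04 pos [ 0.4518 -0.1849  0.4768] | final q6~4 clock 10.7
tall scene (0.7, 'casting_tall') 710.0
tall top (0.74, 'casting_tall') 374.0
tall [0.4454 0.048  0.3496] yaw mod 90 deg 20.0 cost 0.185
mid scene (0.68, 'casting_mid') 354.0
mid top (0.8, 'casting_mid') 391.0
mid [ 0.4539  0.2246 -0.166 ] yaw mod 90 deg -9.5 cost 0.498
short scene (0.57, 'casting_short') 395.0
short top (0.9, 'casting_short') 365.0
short [ 0.4835  0.3427 -0.7419] yaw mod 90 deg -42.5 cost 0.243
```

View pics/e.png

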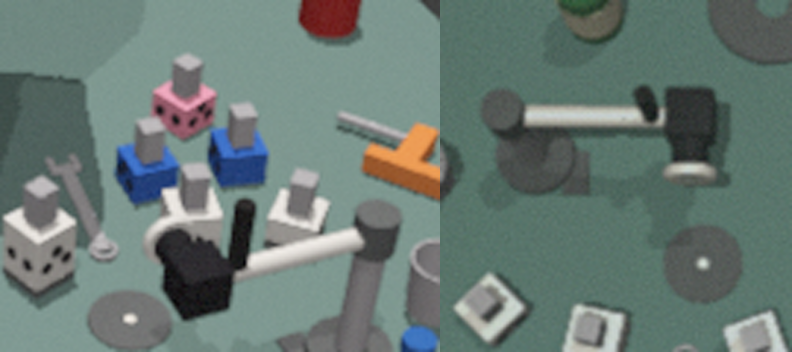

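```bash
cat >> h.py <<'E'
def bar(C,hinge=(.663,.307),yaw=2.4):
    a=np.radians(yaw);d=np.array([np.sin(a),-np.cos(a),0]); h=np.array([*hinge,.165]); nrm=np.array([np.cos(a),np.sin(a),0])
    for n,c in C.items():
        im=c["image"].astype(float); P=[]
        for s in np.arange(.035,.105,.004):
            pts=[h+d*s+nrm*u for u in np.arange(-.03,.0301,.001)]
            v=np.array([cv2.getRectSubPix(c["image"],(1,1),tuple(map(float,proj(c,X)[::-1])))[0,0].min() for X in pts],float)
            w=np.clip(v-(v.max()+np.median(v[:10]))/2,0,None); u=np.arange(-.03,.0301,.001)
            P.append((s,(w*u).sum()/w.sum()))
        P=np.array(P); k=np.polyfit(P[:,0],P[:,1],1); m=np.polyval(k,0)
        print(n,"arm yaw %.2f deg, centreline offset at hinge along arm-x %.1f mm, scatter %.1f mm"%(yaw+np.degrees(np.arctan(k[0])),m*1e3,1e3*np.std(P[:,1]-np.polyval(k,P[:,0]))))
def ringc(C):
    pass
E
python3 - <<'E'
from h import *
C={n:imaging.read_camera(n) for n in("scene","top")}
bar(C)
S,T=C["scene"],C["top"]
# ellipse fits: post top circle
for n,X0,tol in(("post",(.665,.306,.184),0),):
    pass
for yaw in(0,2.4,5):
    a=np.radians(yaw);R=np.array([[np.cos(a),-np.sin(a)],[np.sin(a),np.cos(a)]])
    print(yaw,(np.array([.663,.307])+R@[-.126,-.190]).round(4), "ring at", [proj(c,(*(np.array([.663,.307])+R@[-.066,-.190]),.165)).round(1) for c in (S,T)], "cam top mid",[proj(c,(*(np.array([.663,.307])+R@[0,-.190]),.190)).round(1) for c in (S,T)],"knob top",[proj(c,(*(np.array([.663,.307])+R@[0,-.150]),.247)).round(1) for c in (S,T)])
E
```

```text
scene arm yaw 2.42 deg, centreline offset at hinge along arm-x -4.6 mm, scatter 1.4 mm
top arm yaw 0.41 deg, centreline offset at hinge along arm-x 3.5 mm, scatter 0.1 mm
0 [0.537 0.117] ring at [array([218.3, 332. ]), array([172. , 234.2])] cam top mid [array([226.4, 343. ]), array([148.4, 234.1])] knob top [array([207. , 358.6]), array([142.6, 218.4])]
2.4 [0.5451 0.1119] ring at [array([220.2, 332.3]), array([169.5, 235.1])] cam top mid [array([228.2, 344.3]), array([145.8, 234.2])] knob top [array([208.4, 359.7]), array([140.5, 218.4])]
5 [0.554  0.1067] ring at [array([222.4, 332.9]), array([166.6, 236. ])] cam top mid [array([230.2, 345.9]), array([143. , 234.1])] knob top [array([209.9, 361.1]), array([138.2, 218.3])]
```

```bash
python3 - <<'E'
from h import *
C={n:imaging.read_camera(n) for n in("scene","top")}
f=lambda l:[(np.round(x["at"],1).tolist(),round(x["score"],2)) for x in l[:3]]
for t in("mark","camarm","knob","plate"):
    r=[mark_of(n,t) for n in C]; print(t,*map(f,r)); 
    if all(r): print(tri(C["scene"],r[0][0]["at"],C["top"],r[1][0]["at"]))
# bar edges: left/right edge midpoint
h=np.array([.6655,.306,.165]);d=np.array([0,-1,0.]);n_=np.array([1.,0,0])
for n,c in C.items():
    g=cv2.cvtColor(c["image"],cv2.COLOR_RGB2GRAY).astype(np.float32);L=[]
    for s in np.arange(.04,.12,.004):
        u=np.arange(-.03,.0301,.0005); v=np.array([cv2.getRectSubPix(g,(1,1),tuple(map(float,proj(c,h+d*s+n_*k)[::-1])))[0,0] for k in u])
        gr=np.gradient(cv2.GaussianBlur(v.reshape(1,-1),(9,1),0)[0]); L.append((s,u[gr.argmax()],u[gr.argmin()]))
    L=np.array(L);mid=L[:,1:].mean(1);k=np.polyfit(L[:,0],mid,1)
    print(n,"yaw",np.degrees(k[0]).round(2),"at hinge",(k[1]*1e3).round(1),"width",((L[:,2]-L[:,1])*1e3).round(0))
E
```

```text
mark [([209.6, 304.0], 0.23)] [([217.3, 112.4], 0.51)]
(array([0.42927684, 0.29285429, 0.10985627]), np.float64(0.37837069721938565))Traceback (most recent call last):
  File "<stdin>", line 5, in <module>
ValueError: it knows: casting_mid, casting_short, casting_tall, clamp, hammer, holder, knob, mark, mid_side, plate, short_side, tall_side, tapwrench, tin, tray, tray_grip, wrench
```

```bash

python3 -m handwheel '[[0,0,0,7.16],[0,0,0,7.16],[0,0,0,7.16],[0,0,0,7.16],[0,0,0,7.16],[0,0,0,7.16],[0,0,0,7.16],[0,0,0,7.16]]' 0.7
python3 -m handwheel '[[0,0,0,7.16],[0,0,0,7.16],[0,0,0,0.44],[9.2,-27.6,0,0],[9.2,-27.6,0,0],[9.2,-27.6,0,0],[9.2,-27.6,0,0],[9.2,-27.6,0,0]]'
python3 -m handwheel '[[9.2,-27.6,0,0],[9.2,-27.6,0,0],[9.2,-27.6,0,0],[0,0,20,0],[0,0,30,0],[0,0,30,0],[0,0,20,0],[0,0,0,0]]'
python3 - <<'E'
from h import *
plan(.4454,.048,.259,-70)
C={n:imaging.read_camera(n) for n in("scene","top")}
h=np.array([.6655,.306,.165]);d=np.array([0,-1,0.]);n_=np.array([1.,0,0])
for n,c in C.items():
    g=cv2.cvtColor(c["image"],cv2.COLOR_RGB2GRAY).astype(np.float32);L=[]
    for s in np.arange(.04,.12,.004):
        u=np.arange(-.03,.0301,.0005); v=np.array([cv2.getRectSubPix(g,(1,1),tuple(map(float,proj(c,h+d*s+n_*k)[::-1])))[0,0] for k in u])
        gr=np.gradient(cv2.GaussianBlur(v.reshape(1,-1),(9,1),0)[0]); L.append((s,u[gr.argmax()],u[gr.argmin()]))
    L=np.array(L);mid=L[:,1:].mean(1);k=np.polyfit(L[:,0],mid,1)
    print(n,"yaw",np.degrees(k[0]).round(2),"at hinge",(k[1]*1e3).round(1),"width",((L[:,2]-L[:,1])*1e3).round(0))
fitcast(C,"tall",.4454,.048)
E
```

```text
clock: 12.0
eef_pos: [0.4517, -0.186, 0.4767]
tcp_rot: [[0.826, 0.564, -0.0], [0.564, -0.826, -0.0], [-0.0, 0.0, -1.0]]
force: [-0.5, 0.1, -1.0]
opening: 0.0595
finger_force: 0.0
clock: 12.67
eef_pos: [0.4477, -0.0394, 0.4768]
tcp_rot: [[0.939, 0.344, 0.0], [0.344, -0.939, -0.0], [0.0, 0.0, -1.0]]
force: [0.2, 0.3, 0.6]
opening: 0.0596
finger_force: 0.0
clock: 13.33
eef_pos: [0.4438, 0.0469, 0.3731]
tcp_rot: [[0.939, 0.344, -0.008], [0.344, -0.939, 0.0], [-0.007, -0.003, -1.0]]
force: [-0.7, 0.2, -0.5]
opening: 0.0596
finger_force: 0.0
turn 0.11 shift mm x 1.9 y -0.5 z 114.1 | cur yaw -69.89 pos [0.4438 0.0469 0.3731] | final q6~76 clock 13.3
scene yaw 3.79 at hinge -15.0 width [ 24. -16. -11.  -6.  -9. -15. -13.  23.  23.  25.  23.  23.  23.  23.
  23.  -5. -11. -12.  -8.  25.]
top yaw -0.33 at hinge 0.8 width [22. 22. 22. 21. 22. 22. 21. 22. 22. 22. 20. 19. 19. 19. 20. 19. 19. 20.
 19. 19.]
tall scene (0.92, 'casting_tall') 742.0
tall [0.4482 0.0457 0.2584] yaw mod 90 deg 14.8 cost 0.067
```

```bash
python3 - <<'E'
from h import *
C={n:imaging.read_camera(n) for n in("scene","top")}
h=np.array([.6655,.306,.165]);d=np.array([0,-1,0.]);n_=np.array([1.,0,0])
for n,c in C.items():
    g=cv2.resize(c["image"],None,fx=4,fy=4,interpolation=cv2.INTER_CUBIC); g=cv2.cvtColor(g,cv2.COLOR_RGB2GRAY).astype(np.float32);L=[]
    u=np.arange(-.03,.0301,.0005)
    for s in np.arange(.03,.130,.002):
        v=np.array([cv2.getRectSubPix(g,(1,1),tuple(map(float,4*proj(c,h+d*s+n_*k)[::-1]+1.5)))[0,0] for k in u])
        gr=np.gradient(cv2.GaussianBlur(v.reshape(1,-1),(9,1),0)[0]); i=gr.argmax();j=gr.argmin()
        if .018<u[j]-u[i]<.027: L.append((s,(u[i]+u[j])/2))
    L=np.array(L);k=np.polyfit(L[:,0],L[:,1],1); print(n,len(L),L[0,0],L[-1,0],"yaw",np.degrees(k[0]).round(2),"hinge x",(.6655+k[1]).round(4),"knob x",(.6655+np.polyval(k,.15)).round(4),"sd",np.std(L[:,1]-np.polyval(k,L[:,0])).round(5))
S,T=C["scene"],C["top"]
b=cv2.resize(T["image"][125:215,150:270,::-1],None,fx=6,fy=6,interpolation=cv2.INTER_CUBIC)
for yaw,col in((0,(0,0,255)),(2,(0,255,0))):
    a=np.radians(yaw);R=np.array([[np.cos(a),-np.sin(a)],[np.sin(a),np.cos(a)]]);hg=np.array([.6665,.3055])
    def P(x,y,z): return tuple(((proj(T,(*(hg+R@[x,y]),z))-[125,150]+.5)*6)[::-1].round().astype(int).tolist())
    for q in[[(-.025,-.165,.19),(.025,-.165,.19),(.025,-.215,.19),(-.025,-.215,.19)],[(-.066,-.163,.165),(-.066,-.217,.165)]]:
        cv2.polylines(b,[np.array([P(*x) for x in q],np.int32)],len(q)>2,col,1)
    cv2.circle(b,P(0,-.15,.247),3,col,-1);cv2.circle(b,P(0,0,.184),3,col,-1);cv2.circle(b,P(-.126,-.19,.003),3,col,-1)
cv2.imwrite("pics/f.png",b)
E
```

```text
scene 23 0.038000000000000006 0.12800000000000009 yaw 0.05 hinge x 0.664 knob x 0.6642 sd 0.00059
top 50 0.03 0.12800000000000009 yaw 0.44 hinge x 0.6656 knob x 0.6667 sd 0.00022
```

View pics/f.png

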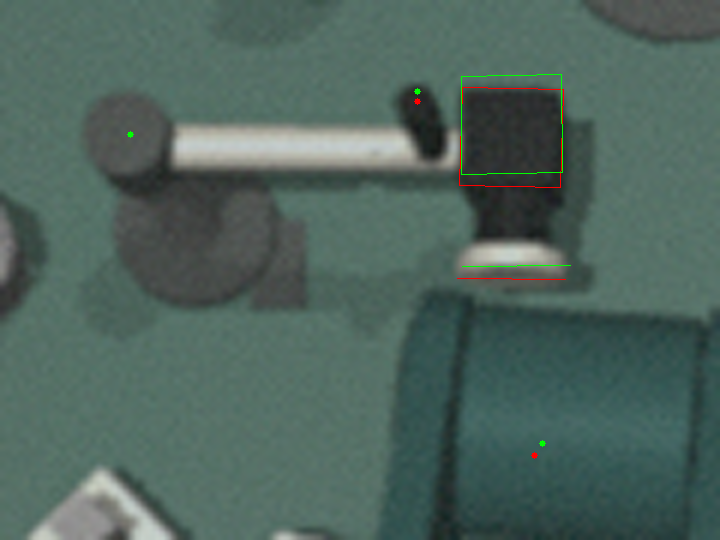

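The lens spot seems about 1.5° short of the plate's middle. The arm measures a yaw of 0–0.4°, and it needs 1.3–2.4°. I'll nudge the knob by 4 mm.

```bash

python3 -m handwheel '[[0,0,-35,-7],[0,0,-35,-7],[0,0,-34,-7],[0,0,0,-7],[0,0,0,-7],[0,0,0,-7],[0,0,0,-7],[0,0,0,-7]]' 0.7
python3 -m handwheel '[[0,0,0,-7],[0,0,0,-7],[15,31,0,0],[15,31,0,0],[15,31,0,0],[15,31,0,0],[15,31,0,0],[15,31,0,0]]'
python3 -m handwheel '[[19,36,0,0],[0,0,0,0],[0,0,0,0],[0,0,20,0],[0,0,30,0],[0,0,30,0],[0,0,20,0],[0,0,0,0]]'
python3 -c "
from h import *
plan(.6655,.156,.377,0)"
```

```text
clock: 14.45
eef_pos: [0.4456, 0.0467, 0.4813]
tcp_rot: [[0.237, 0.971, 0.001], [0.971, -0.237, -0.0], [0.0, 0.001, -1.0]]
force: [-0.1, -0.6, 0.0]
opening: 0.0598
finger_force: 0.0
clock: 15.12
eef_pos: [0.6332, 0.1372, 0.481]
tcp_rot: [[0.001, 1.0, 0.0], [1.0, -0.001, -0.0], [-0.0, 0.0, -1.0]]
force: [1.2, 0.1, 0.5]
opening: 0.0596
finger_force: 0.0
clock: 15.78
eef_pos: [0.665, 0.1544, 0.3762]
tcp_rot: [[0.002, 1.0, -0.009], [1.0, -0.002, -0.001], [-0.001, -0.009, -1.0]]
force: [-0.1, -0.1, -1.3]
opening: 0.06
finger_force: 0.0
turn -0.11 shift mm x 1.6 y 0.5 z -0.8 | cur yaw -0.11 pos [0.665  0.1544 0.3762] | final q6~13 clock 15.8
```

```bash

python3 -m handwheel '[[0,0,0,0],[0,0,0,0],[0,0,0,0],[0,0,0,0],[0,0,0,0],[0,0,0,0],[0,0,0,0],[0,0,0,0]]' 0.1 60
python3 -m handwheel '[[0,1,0,0],[0,1,0,0],[0,1,0,0],[0,1,0,0],[0,0.5,0,0],[0,0,0,0],[0,0,0,0],[0,0,0,0]]'
```

```text
clock: 16.45
eef_pos: [0.6682, 0.1553, 0.3834]
tcp_rot: [[0.002, 1.0, 0.003], [1.0, -0.002, 0.0], [0.0, 0.003, -1.0]]
force: [-2.4, -1.2, 7.3]
opening: 0.0188
finger_force: 58.4
clock: 17.12
eef_pos: [0.6718, 0.1554, 0.3834]
tcp_rot: [[0.0, 1.0, 0.001], [1.0, -0.0, -0.0], [-0.0, 0.001, -1.0]]
force: [-5.9, -1.9, 8.7]
opening: 0.0191
finger_force: 59.0
```

```bash
cat >> h.py <<'E'
def armyaw(C):
    h=np.array([.6655,.306,.165]);d=np.array([0,-1,0.]);n_=np.array([1.,0,0]);u=np.arange(-.03,.0301,.0005)
    for n,c in C.items():
        g=cv2.cvtColor(cv2.resize(c["image"],None,fx=4,fy=4,interpolation=cv2.INTER_CUBIC),cv2.COLOR_RGB2GRAY).astype(np.float32);L=[]
        for s in np.arange(.03,.130,.002):
            v=np.array([cv2.getRectSubPix(g,(1,1),tuple(map(float,4*proj(c,h+d*s+n_*k)[::-1]+1.5)))[0,0] for k in u])
            gr=np.gradient(cv2.GaussianBlur(v.reshape(1,-1),(9,1),0)[0]); i=gr.argmax();j=gr.argmin()
            if .018<u[j]-u[i]<.027: L.append((s,(u[i]+u[j])/2))
        if len(L)<5: continue
        L=np.array(L);k=np.polyfit(L[:,0],L[:,1],1); print(n,len(L),"yaw",np.degrees(k[0]).round(2),"hinge x",(.6655+k[1]).round(4),"knob x",(.6655+np.polyval(k,.15)).round(4),"sd",np.std(L[:,1]-np.polyval(k,L[:,0])).round(5))
E
python3 -m handwheel '[[0,0,0,0],[0,0,0,0],[0,0,0,0],[0,0,0,0],[0,0,-15,0],[0,0,-25,0],[0,0,-30,0],[0,0,-25,0]]' 0.7
python3 -m handwheel '[[-15,-31,0,0],[-15,-31,0,0],[-15,-31,0,0],[-15,-31,0,0],[-15,-31,0,0],[-15,-31,0,0],[-17,-32,0,0],[0,0,0,0]]'
python3 -m handwheel '[[0,0,0,7],[0,0,0,7],[0,0,0,7],[0,0,0,7],[0,0,0,7],[0,0,0,7],[0,0,0,7],[0,0,0,7]]'
python3 -c "
from h import *
C={n:imaging.read_camera(n) for n in('scene','top')}
armyaw(C)
p=fitcast(C,'tall',.4454,.048);plan(p[0],p[1],.259,-70)"
```

```text
clock: 17.78
eef_pos: [0.6726, 0.1553, 0.477]
tcp_rot: [[0.002, 1.0, 0.0], [1.0, -0.002, -0.0], [-0.0, 0.0, -1.0]]
force: [0.3, -0.6, 0.8]
opening: 0.0599
finger_force: 0.0
clock: 18.45
eef_pos: [0.4487, 0.0473, 0.475]
tcp_rot: [[0.003, 1.0, -0.005], [1.0, -0.003, -0.001], [-0.001, -0.005, -1.0]]
force: [-2.3, 0.6, -0.4]
opening: 0.0599
finger_force: 0.0
clock: 19.12
eef_pos: [0.4547, 0.0488, 0.4758]
tcp_rot: [[0.833, 0.553, 0.0], [0.553, -0.833, 0.0], [0.0, 0.0, -1.0]]
force: [-0.3, -0.7, 0.2]
opening: 0.0602
finger_force: 0.0
scene 24 yaw 2.87 hinge x 0.663 knob x 0.6706 sd 0.00059
top 50 yaw 3.05 hinge x 0.6646 knob x 0.6726 sd 0.00039
tall top (0.71, 'casting_tall') 236.0
tall [0.4426 0.055  0.4801] yaw mod 90 deg 27.5 cost 0.379
turn 14.04 shift mm x -8.9 y -9.9 z 216.7 | cur yaw -55.96 pos [0.4544 0.0487 0.4757] | final q6~77 clock 19.5
```

```bash

python3 -m handwheel '[[0,0,0,7],[0,0,0,7],[-8.7,-2.4,0,0],[0,0,35,0],[0,0,35,0],[0,0,35,0],[0,0,35,0],[0,0,35,0]]' 0.7 60
python3 -m handwheel '[[0,0,22,0],[0,0,15,0],[0,0,5,0],[0,0,0,0],[0,0,0,0],[0,0,0,0],[0,0,0,0],[0,0,0,0]]'
python3 -m handwheel '[[0,0,0,0],[0,0,0,0],[0,0,0,0],[0,0,0,0],[0,0,0,0],[0,0,0,0],[0,0,0,0],[0,0,0,0]]' 0.1 60
python3 -c "
from h import *
plan(.4454,.048,.259,-70)"
```

```text
clock: 20.13
eef_pos: [0.4445, 0.0479, 0.2997]
tcp_rot: [[0.938, 0.346, 0.001], [0.346, -0.938, -0.0], [0.001, 0.001, -1.0]]
force: [0.8, 0.0, -0.0]
opening: 0.0598
finger_force: 0.0
clock: 20.8
eef_pos: [0.4457, 0.0479, 0.2597]
tcp_rot: [[0.94, 0.341, 0.002], [0.341, -0.94, -0.0], [0.002, 0.001, -1.0]]
force: [0.2, 0.5, -0.4]
opening: 0.0596
finger_force: 0.0
clock: 21.47
eef_pos: [0.4454, 0.0479, 0.259]
tcp_rot: [[0.94, 0.341, 0.001], [0.341, -0.94, -0.0], [0.0, 0.0, -1.0]]
force: [-0.3, -0.5, 5.9]
opening: 0.0255
finger_force: 58.7
turn -0.09 shift mm x 0.0 y -0.1 z 0.0 | cur yaw -70.09 pos [0.4454 0.0479 0.259 ] | final q6~76 clock 21.5
```

```bash

python3 -m handwheel '[[0,0,-20,0],[0,0,-35,0],[0,0,-35,0],[0,0,-35,0],[0,0,0,-7.08],[0,0,0,-7.08],[0,0,0,-7.08],[0,0,0,-7.08]]'
python3 -m handwheel '[[0,0,0,-7.08],[0,0,0,-7.08],[0,0,0,-7.08],[0,0,0,-7.08],[0,0,0,-7.08],[0,0,0,-7.08],[0,0,0,-7.08],[0,0,0,-7.08]]'
python3 -m handwheel '[[0,0,0,-7.08],[0,0,0,-7.08],[0,0,0,-7.08],[0,0,0,-7.08],[0,0,0,-7.08],[0,0,0,-7.08],[0,0,0,-7.08],[0,0,0,-7.08]]'
python3 -m handwheel '[[0,0,0,-7.08],[0,0,0,-7.08],[0,0,0,-7.08],[-25.9,18.8,0,0],[-25.9,18.8,0,0],[-25.8,18.9,0,0],[0,0,0,0],[0,0,0,0]]'
python3 - <<'E'
from h import *
plan(.5200,.1084,.384,92.9)
C={n:imaging.read_camera(n) for n in("scene","top")}
S=C["scene"];save(S,"g.png",(130,270,265,425),4)
it=[]
for n,c in C.items():
    m=pickmask(n,c,["casting_tall"],(.52,.1084,.165))
    if m: it.append((c,m[0]));print(n,m[1],m[0].sum())
if it:
    r=fitsil(it,lambda p:[b+[0,0,.125] for b in cast(p,.08)],[.52,.1084,0],[.01,.01,.2]);print(r.x,r.fun)
E
```

```text
clock: 22.13
eef_pos: [0.4447, 0.0481, 0.3835]
tcp_rot: [[0.662, 0.75, -0.001], [0.75, -0.662, 0.0], [-0.0, -0.001, -1.0]]
force: [0.5, 0.0, -2.4]
opening: 0.0256
finger_force: 59.5
clock: 22.8
eef_pos: [0.4448, 0.048, 0.383]
tcp_rot: [[-0.262, 0.965, -0.002], [0.965, 0.262, 0.0], [0.001, -0.002, -1.0]]
force: [0.4, -0.7, -2.2]
opening: 0.0254
finger_force: 59.5
clock: 23.47
eef_pos: [0.4447, 0.048, 0.383]
tcp_rot: [[-0.95, 0.311, -0.002], [0.311, 0.95, 0.0], [0.002, -0.0, -1.0]]
force: [-0.8, 0.6, -2.0]
opening: 0.0258
finger_force: 59.5
clock: 24.13
eef_pos: [0.5208, 0.109, 0.3828]
tcp_rot: [[-0.999, -0.05, -0.001], [-0.05, 0.999, -0.0], [0.001, 0.0, -1.0]]
force: [-1.1, -0.3, -2.3]
opening: 0.0255
finger_force: 60.5
turn -0.06 shift mm x 0.8 y -0.6 z -1.2 | cur yaw 92.84 pos [0.5208 0.109  0.3828] | final q6~-81 clock 24.1
scene 0.8 805.0
[0.52854006 0.10706208 0.03919922] 0.11916416883468628
```

View pics/g.png

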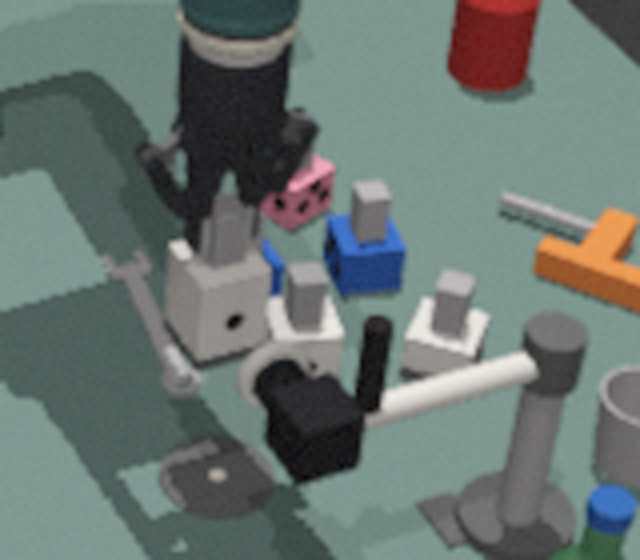

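The tall casting is held, with the one-hole side (hole at crop (235, 320)) facing the ring light. Now the dwells and turns.

```bash
Z='[[0,0,0,0],[0,0,0,0],[0,0,0,0],[0,0,0,0],[0,0,0,0],[0,0,0,0],[0,0,0,0],[0,0,0,0]]'
python3 -m handwheel '[[0.8,-0.6,-1.2,0],[0,0,0,0],[0,0,0,0],[0,0,0,0],[0,0,0,0],[0,0,0,0],[0,0,0,0],[0,0,0,0]]'
python3 -m handwheel '[[0,0,0,0],[0,0,0,0],[0,0,0,0],[0,0,0,0],[0,0,0,0],[0,0,0,0],[0,0,0,0],[0,0,0,0]]'
python3 -m handwheel '[[0,0,0,6.92],[0,0,0,6.92],[0,0,0,6.92],[0,0,0,6.92],[0,0,0,6.92],[0,0,0,6.92],[0,0,0,6.92],[0,0,0,6.92]]'
python3 -m handwheel '[[0,0,0,6.92],[0,0,0,6.92],[0,0,0,6.92],[0,0,0,6.92],[0,0,0,6.92],[0,0,0,0],[0,0,0,0],[0,0,0,0]]'
python3 -c "
from h import *
plan(.52,.1084,.384,2.9)"
python3 -m handwheel '[[0,0,0,0],[0,0,0,0],[0,0,0,0],[0,0,0,0],[0,0,0,0],[0,0,0,0],[0,0,0,0],[0,0,0,0]]'
python3 -m handwheel '[[0,0,0,0],[0,0,0,0],[0,0,0,0],[0,0,0,0],[0,0,0,0],[0,0,0,0],[0,0,0,0],[0,0,0,0]]'
python3 -m handwheel '[[0,0,0,6.92],[0,0,0,6.92],[0,0,0,6.92],[0,0,0,6.92],[0,0,0,6.92],[0,0,0,6.92],[0,0,0,6.92],[0,0,0,6.92]]'
python3 -m handwheel '[[0,0,0,6.92],[0,0,0,6.92],[0,0,0,6.92],[0,0,0,6.92],[0,0,0,6.92],[0,0,0,0],[0,0,0,0],[0,0,0,0]]'
python3 -m handwheel '[[0,0,0,0],[0,0,0,0],[0,0,0,0],[0,0,0,0],[0,0,0,0],[0,0,0,0],[0,0,0,0],[0,0,0,0]]'
python3 -m handwheel '[[0,0,0,0],[0,0,0,0],[0,0,0,0],[0,0,0,0],[0,0,0,0],[0,0,0,0],[0,0,0,0],[0,0,0,0]]'
cat >> h.py <<'E'
def traymodel(p): # tray + runners + fin
    c,s=np.cos(p[2]),np.sin(p[2]); f=(p[0]-.09*c,p[1]-.09*s)
    return [box(*p,.12,.27,0,.022),box(*p,.12,.298,0,.009),box(*f,p[2],.03,.014,.002,.075)]
def fittray(C,p0=(.545,-.23,-.19)):
    it=[]
    for n,c in C.items():
        m=[m for t in("tray","tray_grip") for m in masks_of(n,t) if m["pixels"].sum()>2500 and m["pixels"][tuple(proj(c,(*p0[:2],.01)).astype(int))]]
        if m: it.append((c,max(m,key=lambda m:m["score"])["pixels"].astype(np.float32)))
        r=fitsil(it[-1:],traymodel,p0,[.01,.01,.1]) if m else None
        if r: print(n,r.x.round(4),np.degrees(r.x[2]).round(2),r.fun.round(3))
    r=fitsil(it,traymodel,p0,[.01,.01,.1]);print("tray",r.x.round(4),np.degrees(r.x[2]).round(2),r.fun.round(3));return r.x
E
python3 -c "
from h import *
plan(.52,.1084,.384,-87.1)
C={n:imaging.read_camera(n) for n in('scene','top')}
fittray(C)"
```

```text
clock: 25.0
eef_pos: [0.5193, 0.1075, 0.3849]
tcp_rot: [[-0.999, -0.048, -0.0], [-0.048, 0.999, -0.0], [0.0, -0.0, -1.0]]
force: [-0.2, -1.5, -2.3]
opening: 0.0253
finger_force: 60.5
clock: 25.67
eef_pos: [0.5193, 0.1075, 0.3849]
tcp_rot: [[-0.999, -0.048, 0.0], [-0.048, 0.999, -0.0], [-0.0, -0.0, -1.0]]
force: [-0.5, 0.1, -2.4]
opening: 0.0254
finger_force: 60.5
clock: 26.33
eef_pos: [0.5193, 0.1075, 0.3849]
tcp_rot: [[-0.602, 0.798, -0.0], [0.798, 0.602, -0.0], [-0.0, -0.0, -1.0]]
force: [-0.3, -0.5, -3.5]
opening: 0.0254
finger_force: 60.5
clock: 27.0
eef_pos: [0.5193, 0.1075, 0.3849]
tcp_rot: [[-0.052, 0.999, 0.0], [0.999, 0.052, -0.0], [-0.0, 0.0, -1.0]]
force: [0.2, -0.3, -3.0]
opening: 0.0251
finger_force: 60.5
turn 0.09 shift mm x 0.9 y 0.8 z 0.9 | cur yaw 2.99 pos [0.5193 0.1075 0.3849] | final q6~9 clock 27.0
clock: 27.67
eef_pos: [0.5193, 0.1075, 0.3849]
tcp_rot: [[-0.049, 0.999, -0.0], [0.999, 0.049, -0.0], [-0.0, -0.0, -1.0]]
force: [-1.0, 0.2, -2.6]
opening: 0.0257
finger_force: 60.5
clock: 28.33
eef_pos: [0.5193, 0.1075, 0.3849]
tcp_rot: [[-0.049, 0.999, -0.0], [0.999,
[... 355 characters left out ...]
053, -0.999, -0.0], [-0.0, 0.0, -1.0]]
force: [0.6, -0.4, -2.2]
opening: 0.0255
finger_force: 60.5
clock: 30.33
eef_pos: [0.5193, 0.1075, 0.3849]
tcp_rot: [[0.999, 0.049, -0.0], [0.049, -0.999, -0.0], [-0.0, 0.0, -1.0]]
force: [-0.5, 0.2, -1.9]
opening: 0.0254
finger_force: 60.5
clock: 31.0
eef_pos: [0.5193, 0.1075, 0.3849]
tcp_rot: [[0.999, 0.049, -0.0], [0.049, -0.999, -0.0], [-0.0, 0.0, -1.0]]
force: [-0.1, -0.9, -2.8]
opening: 0.0255
finger_force: 60.5
turn -0.07 shift mm x 0.8 y -0.9 z 0.9 | cur yaw -87.17 pos [0.5193 0.1075 0.3849] | final q6~99 clock 31.0
scene [ 0.5507 -0.2366 -0.19  ] -10.88 0.036
top [ 0.5477 -0.2328 -0.1848] -10.59 0.034
tray [ 0.549  -0.2349 -0.1874] -10.73 0.097
```

```bash
cd .;
python3 -m handwheel '[[0,0,0,6.8],[0,0,0,6.8],[7.7,34.3,0,0],[7.7,34.3,0,0],[7.7,34.3,0,0],[7.7,34.3,0,0],[7.7,34.3,0,0],[7.7,34.3,0,0]]'
python3 -m handwheel '[[7.7,34.3,0,0],[7.7,34.3,0,0],[7.7,34.3,0,0],[7.7,34.3,0,0],[7.7,34.3,0,0],[7.7,34.3,0,0],[0,0,0,0],[0,0,0,0]]'
python3 -c "
from h import *
plan(.534,-.3136,.264,-100.7)"
```

```text
clock: 31.97
eef_pos: [0.526, -0.105, 0.385]
tcp_rot: [[0.982, -0.187, 0.0], [-0.187, -0.982, -0.0], [0.0, 0.0, -1.0]]
force: [0.2, 0.8, -2.4]
opening: 0.0253
finger_force: 61.1
clock: 32.63
eef_pos: [0.533, -0.3162, 0.3846]
tcp_rot: [[0.982, -0.19, 0.0], [-0.19, -0.982, -0.0], [0.0, 0.0, -1.0]]
force: [-0.2, 0.8, -2.0]
opening: 0.0252
finger_force: 61.7
turn -0.25 shift mm x 0.5 y -2.8 z 120.6 | cur yaw -100.95 pos [ 0.533  -0.3162  0.3846] | final q6~70 clock 32.6
```

```bash
cd .;
python3 -m handwheel '[[0.5,-2.8,30,0],[0,0,30,0],[0,0,30,0],[0,0,15,0],[0,0,8,0],[0,0,4,0],[0,0,2,0],[0,0,1,0]]'
python3 -m handwheel '[[0,0,1,0],[0,0,0,0],[0,0,0,0],[0,0,0,0],[0,0,0,0],[0,0,0,0],[0,0,0,0],[0,0,0,0]]'
python3 -m handwheel '[[0,0,0,0],[0,0,0,0],[0,0,0,0],[0,0,0,0],[0,0,-20,0],[0,0,-30,0],[0,0,-35,0],[0,0,-35,0]]' 0.6
python3 -m handwheel '[[0,0,-30,0],[0,0,-30,0],[0,0,0,0],[0,0,0,0],[0,0,0,0],[0,0,0,0],[0,0,0,0],[0,0,0,0]]' 0.7
python3 - <<'E'
from h import *
C={n:imaging.read_camera(n) for n in("scene","top")}
armyaw(C)
p=fitcast(C,"mid",.4547,.2225);fitcast(C,"short",.4835,.3427)
plan(p[0],p[1],.241,0)
save(C["scene"],"i.png",(130,290,160,430),2.9)
E
```

```text
clock: 33.3
eef_pos: [0.5347, -0.3114, 0.2659]
tcp_rot: [[0.982, -0.186, 0.001], [-0.186, -0.982, -0.001], [0.002, 0.001, -1.0]]
force: [1.2, 0.2, -2.3]
opening: 0.0254
finger_force: 61.5
clock: 33.97
eef_pos: [0.5341, -0.3116, 0.2641]
tcp_rot: [[0.982, -0.187, 0.0], [-0.187, -0.982, -0.0], [0.0, 0.0, -1.0]]
force: [-0.4, 0.1, 0.3]
opening: 0.0256
finger_force: 61.9
clock: 34.63
eef_pos: [0.5338, -0.3112, 0.3847]
tcp_rot: [[0.982, -0.187, -0.001], [-0.187, -0.982, 0.001], [-0.002, -0.001, -1.0]]
force: [0.6, -0.8, -0.3]
opening: 0.0513
finger_force: 0.0
clock: 35.3
eef_pos: [0.5339, -0.3113, 0.4424]
tcp_rot: [[0.982, -0.187, -0.002], [-0.187, -0.982, 0.002], [-0.003, -0.001, -1.0]]
force: [0.0, 0.2, 0.8]
opening: 0.0598
finger_force: 0.0
scene 21 yaw 2.5 hinge x 0.6636 knob x 0.6701 sd 0.00066
top 50 yaw 3.06 hinge x 0.6646 knob x 0.6726 sd 0.00038
mid top (0.63, 'casting_mid') 425.0
mid [ 0.4915  0.2515 -0.1624] yaw mod 90 deg -9.3 cost 0.108
short scene (0.68, 'casting_short') 409.0
short top (0.76, 'casting_short') 341.0
short [ 0.4843  0.3417 -0.7327] yaw mod 90 deg -42.0 cost 0.256
turn -100.78 shift mm x 562.9 y -42.7 z 202.9 | cur yaw -100.78 pos [ 0.5341 -0.3115  0.4439] | final q6~27 clock 35.8
```

View pics/i.png

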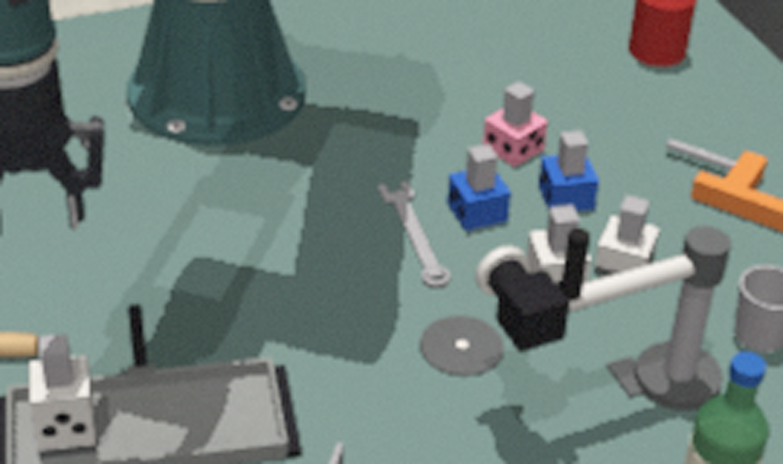

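Tall stands in the tray. Mid has been knocked to about (0.49, 0.25), so I'll refit it there.

```bash
python3 - <<'E'
from h import *
C={n:imaging.read_camera(n) for n in("scene","top")}
S=C["scene"]; a=atz(S,(130+212/2.9-.3,160+565/2.9-.3),.106);print("shank top from scene",a.round(4))
p=fitcast(C,"mid",.4915,.2515)
r=fitsil([(C["top"],pickmask("top",C["top"],["casting_mid"],(.4915,.2515,.05))[0])],lambda q:cast(q,.062),[.4915,.2515,-.16],[.01,.01,.2]);print(r.x,r.fun)
plan(p[0],p[1],.241,np.degrees(p[2])+90)
save(S,"j.png",(180,235,325,400),8)
E
```

```text
shank top from scene [0.4927 0.2478 0.106 ]
mid scene (0.73, 'casting_mid') 280.0
mid top (0.97, 'casting_mid') 378.0
mid [ 0.4926  0.2498 -0.1944] yaw mod 90 deg -11.1 cost 0.633
[ 0.49241486  0.25034389 -0.21690718] 0.07744210958480835
turn -179.63 shift mm x 149.2 y 542.6 z 203.0 | cur yaw -100.77 pos [ 0.5341 -0.3115  0.444 ] | final q6~-52 clock 36.0
```

View pics/j.png

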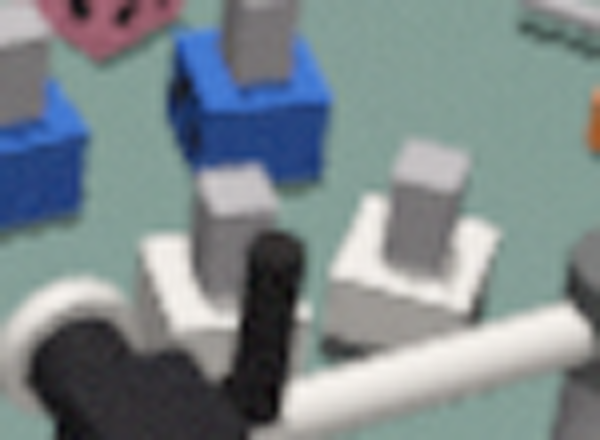

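```bash
cd .;
python3 -m handwheel '[[0,0,0,-6.92],[0,0,0,-6.92],[0,0,0,-6.92],[0,0,0,-6.92],[0,0,0,-6.92],[0,0,0,-6.92],[0,0,0,-6.92],[0,0,0,-6.92]]' 0.65
python3 -m handwheel '[[0,0,0,-6.92],[0,0,0,-6.92],[0,0,0,-6.92],[0,0,0,-6.92],[0,0,0,-6.92],[0,0,0,-6.92],[0,0,0,-6.92],[0,0,0,-6.92]]'
python3 -m handwheel '[[0,0,0,-6.92],[0,0,0,-6.92],[0,0,0,-6.92],[0,0,0,-6.92],[0,0,0,-6.92],[0,0,0,-6.92],[0,0,0,-6.92],[0,0,0,-6.92]]'
python3 -m handwheel '[[0,0,0,-6.92],[0,0,0,-6.62],[9.2,34,0,0],[9.2,34,0,0],[9.2,34,0,0],[9.2,34,0,0],[9.2,34,0,0],[9.2,34,0,0]]'
python3 -m handwheel '[[9.2,34,0,0],[9.2,34,0,0],[9.2,34,0,0],[9.2,34,0,0],[9.2,34,0,0],[9.2,34,0,0],[9.2,34,0,0],[0,0,0,0]]'
python3 -c "
from h import *
plan(.4925,.2500,.241,79)
C={n:imaging.read_camera(n) for n in('scene','top')}
fitcast(C,'mid',.4925,.25)"
```

```text
clock: 36.67
eef_pos: [0.5341, -0.3115, 0.444]
tcp_rot: [[0.708, 0.706, -0.0], [0.706, -0.708, -0.0], [-0.0, 0.0, -1.0]]
force: [-0.4, 0.7, 0.2]
opening: 0.0559
finger_force: 0.0
clock: 37.33
eef_pos: [0.5341, -0.3115, 0.444]
tcp_rot: [[-0.179, 0.984, -0.0], [0.984, 0.179, -0.0], [-0.0, -0.0, -1.0]]
force: [0.8, -0.3, 0.4]
opening: 0.0553
finger_force: 0.0
clock: 38.0
eef_pos: [0.5341, -0.3115, 0.444]
tcp_rot: [[-0.911, 0.412, 0.0], [0.412, 0.911, -0.0], [-0.0, -0.0, -1.0]]
force: [-1.4, 0.8, -0.6]
opening: 0.0553
finger_force: 0.0
clock: 38.67
eef_pos: [0.519, -0.0991, 0.4441]
tcp_rot: [[-0.981, 0.194, 0.0], [0.194, 0.981, -0.0], [-0.0, -0.0, -1.0]]
force: [0.5, 0.9, -0.4]
opening: 0.0554
finger_force: 0.0
clock: 39.33
eef_pos: [0.5015, 0.1503, 0.4441]
tcp_rot: [[-0.982, 0.189, 0.0], [0.189, 0.982, 0.003], [0.0, 0.003, -1.0]]
force: [-0.0, -0.5, -0.4]
opening: 0.0556
finger_force: 0.0
turn 0.09 shift mm x 27.8 y 96.2 z 203.1 | cur yaw 79.09 pos [0.5015 0.1503 0.4441] | final q6~-52 clock 39.3
mid scene (0.64, 'casting_mid') 296.0
mid top (0.62, 'casting_mid') 406.0
mid [ 0.4905  0.2514 -0.2002] yaw mod 90 deg -11.5 cost 0.596
```

```bash
cd .;
python3 -m handwheel '[[9.3,32,0,0],[9.3,32,0,0],[9.2,32.2,0,0],[0,0,0,0],[0,0,30,0],[0,0,35,0],[0,0,35,0],[0,0,35,0]]'
python3 -m handwheel '[[0,0,30,0],[0,0,20,0],[0,0,12,0],[0,0,6,0],[0,0,0,0],[0,0,0,0],[0,0,0,0],[0,0,0,0]]'
python3 -m handwheel '[[0,0,0,0],[0,0,0,0],[0,0,0,0],[0,0,0,0],[0,0,0,0],[0,0,0,0],[0,0,0,0],[0,0,0,0]]' 0.1 60
python3 -c "
from h import *
plan(.4925,.2500,.241,79)"
```

```text
clock: 40.2
eef_pos: [0.4942, 0.2434, 0.308]
tcp_rot: [[-0.981, 0.195, 0.001], [0.195, 0.981, -0.0], [-0.001, 0.0, -1.0]]
force: [0.9, 0.0, -0.1]
opening: 0.0556
finger_force: 0.0
clock: 40.87
eef_pos: [0.4943, 0.245, 0.2421]
tcp_rot: [[-0.981, 0.194, 0.002], [0.194, 0.981, 0.001], [-0.002, 0.001, -1.0]]
force: [0.2, 0.4, -0.2]
opening: 0.0556
finger_force: 0.0
clock: 41.53
eef_pos: [0.4938, 0.2453, 0.2414]
tcp_rot: [[-0.981, 0.193, 0.001], [0.193, 0.981, 0.0], [-0.001, 0.0, -1.0]]
force: [0.3, 0.8, 4.7]
opening: 0.0253
finger_force: 61.4
turn -0.15 shift mm x 2.2 y 4.4 z 0.4 | cur yaw 78.85 pos [0.4938 0.2453 0.2414] | final q6~-52 clock 41.5
```

```bash
cd .;
python3 -m handwheel '[[0,0,-20,0],[0,0,-38,0],[0,0,-38,0],[0,0,-38,0],[0,0,0,-7],[0,0,0,-7],[-3.9,-27.6,0,0],[-3.9,-27.6,0,0]]'
python3 -m handwheel '[[-3.8,-27.6,0,0],[-3.8,-27.6,0,0],[-3.8,-27.6,0,0],[0,0,0,0],[0,0,0,0],[0,0,0,0],[0,0,0,0],[0,0,0,0]]'
python3 - <<'E'
from h import *
plan(.5200,.1084,.3754,92.9)
C={n:imaging.read_camera(n) for n in("scene","top")}
S=C["scene"];save(S,"k.png",(150,250,280,400),5)
m=pickmask("scene",S,["casting_mid"],(.52,.1084,.165))
if m:
    r=fitsil([(S,m[0])],lambda p:[b+[0,0,.134] for b in cast(p,.062)],[.52,.1084,0.05],[.01,.01,.2]);print(r.x,r.fun)
E
```

```text
clock: 42.2
eef_pos: [0.5036, 0.1906, 0.3746]
tcp_rot: [[-0.999, -0.053, -0.001], [-0.053, 0.999, -0.0], [0.001, -0.0, -1.0]]
force: [0.4, -0.7, -1.5]
opening: 0.0254
finger_force: 60.7
clock: 42.87
eef_pos: [0.5193, 0.1091, 0.3747]
tcp_rot: [[-0.999, -0.051, -0.001], [-0.051, 0.999, 0.0], [0.001, 0.0, -1.0]]
force: [-0.6, 0.3, -1.8]
opening: 0.0251
finger_force: 60.7
turn 0.02 shift mm x -0.7 y -0.8 z -0.7 | cur yaw 92.92 pos [0.5193 0.1091 0.3747] | final q6~-81 clock 42.9
[0.52230261 0.1064716  0.08101942] 0.12954401969909668
```

View pics/k.png

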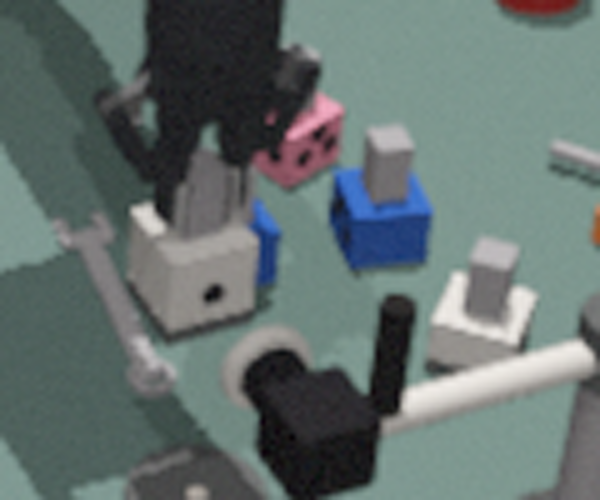

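The one-hole side of mid (crop (213, 292)) faces the lens. Dwells and turns follow, then over to the tray.

```bash
cd .;
python3 -m handwheel '[[-0.7,-0.8,-0.7,0],[0,0,0,0],[0,0,0,0],[0,0,0,0],[0,0,0,0],[0,0,0,0],[0,0,0,0],[0,0,0,0]]'
python3 -m handwheel '[[0,0,0,0],[0,0,0,0],[0,0,0,0],[0,0,0,0],[0,0,0,0],[0,0,0,0],[0,0,0,0],[0,0,0,0]]' >/dev/null
python3 -m handwheel '[[0,0,0,6.92],[0,0,0,6.92],[0,0,0,6.92],[0,0,0,6.92],[0,0,0,6.92],[0,0,0,6.92],[0,0,0,6.92],[0,0,0,6.92]]' >/dev/null
python3 -m handwheel '[[0,0,0,6.92],[0,0,0,6.92],[0,0,0,6.92],[0,0,0,6.92],[0,0,0,6.92],[0,0,0,0],[0,0,0,0],[0,0,0,0]]' >/dev/null
python3 -m handwheel '[[0,0,0,0],[0,0,0,0],[0,0,0,0],[0,0,0,0],[0,0,0,0],[0,0,0,0],[0,0,0,0],[0,0,0,0]]'
python3 -m handwheel '[[0,0,0,0],[0,0,0,0],[0,0,0,0],[0,0,0,0],[0,0,0,0],[0,0,0,0],[0,0,0,0],[0,0,0,0]]' >/dev/null
python3 -m handwheel '[[0,0,0,6.92],[0,0,0,6.92],[0,0,0,6.92],[0,0,0,6.92],[0,0,0,6.92],[0,0,0,6.92],[0,0,0,6.92],[0,0,0,6.92]]' >/dev/null
python3 -m handwheel '[[0,0,0,6.92],[0,0,0,6.92],[0,0,0,6.92],[0,0,0,6.92],[0,0,0,6.92],[0,0,0,0],[0,0,0,0],[0,0,0,0]]' >/dev/null
python3 -m handwheel '[[0,0,0,0],[0,0,0,0],[0,0,0,0],[0,0,0,0],[0,0,0,0],[0,0,0,0],[0,0,0,0],[0,0,0,0]]'
python3 -m handwheel '[[0,0,0,0],[0,0,0,0],[0,0,0,0],[0,0,0,0],[0,0,0,0],[0,0,0,0],[0,0,0,0],[0,0,0,0]]' >/dev/null
python3 -m handwheel '[[0,0,0,6.8],[0,0,0,6.8],[9.3,33.2,0,0],[9.3,33.2,0,0],[9.3,33.2,0,0],[9.3,33.2,0,0],[9.3,33.2,0,0],[9.3,33.2,0,0]]' >/dev/null
python3 -m handwheel '[[9.3,33.2,0,0],[9.3,33.2,0,0],[9.3,33.2,0,0],[9.3,33.2,0,0],[0,0,0,0],[0,0,0,0],[0,0,0,0],[0,0,0,0]]'
python3 -c "
from h import *
plan(.549,-.2349,.2464,-100.7)
C={n:imaging.read_camera(n) for n in('scene','top')}
armyaw(C)"
```

```text
clock: 43.68
eef_pos: [0.5204, 0.1074, 0.3756]
tcp_rot: [[-0.999, -0.05, -0.0], [-0.05, 0.999, -0.0], [0.0, -0.0, -1.0]]
force: [-0.2, 0.5, -3.2]
opening: 0.0254
finger_force: 60.7
clock: 46.35
eef_pos: [0.5204, 0.1074, 0.3756]
tcp_rot: [[-0.05, 0.999, -0.0], [0.999, 0.05, -0.0], [-0.0, -0.0, -1.0]]
force: [-0.1, 0.4, -2.5]
opening: 0.0257
finger_force: 60.7
clock: 49.02
eef_pos: [0.5204, 0.1074, 0.3756]
tcp_rot: [[0.999, 0.051, -0.0], [0.051, -0.999, -0.0], [-0.0, 0.0, -1.0]]
force: [0.3, 0.2, -1.7]
opening: 0.025
finger_force: 60.7
clock: 51.02
eef_pos: [0.55, -0.235, 0.3754]
tcp_rot: [[0.983, -0.185, -0.001], [-0.185, -0.983, 0.001], [-0.001, -0.001, -1.0]]
force: [-0.1, 0.2, -1.9]
opening: 0.0254
finger_force: 61.0
turn 0.07 shift mm x -1.0 y 0.1 z 129.0 | cur yaw -100.63 pos [ 0.55   -0.235   0.3754] | final q6~78 clock 51.0
scene 22 yaw 2.52 hinge x 0.6637 knob x 0.6703 sd 0.00067
top 50 yaw 3.12 hinge x 0.6645 knob x 0.6727 sd 0.00035
```

```bash
cd .;
python3 -m handwheel '[[0,0,35,0],[0,0,35,0],[0,0,30,0],[0,0,14,0],[0,0,8,0],[0,0,4,0],[0,0,2,0],[0,0,1,0]]' >/dev/null
python3 -m handwheel '[[0,0,1,0],[0,0,0,0],[0,0,0,0],[0,0,0,0],[0,0,0,0],[0,0,0,0],[0,0,0,0],[0,0,0,0]]'
python3 -m handwheel '[[0,0,0,0],[0,0,0,0],[0,0,0,0],[0,0,0,0],[0,0,-20,0],[0,0,-30,0],[0,0,-35,0],[0,0,-35,0]]' 0.45
python3 -m handwheel '[[0,0,-35,0],[0,0,-30,0],[0,0,0,0],[0,0,0,0],[0,0,0,0],[0,0,0,0],[0,0,0,0],[0,0,0,0]]' 0.65
python3 - <<'E'
from h import *
C={n:imaging.read_camera(n) for n in("scene","top")}
p=fitcast(C,"short",.4843,.3417)
for n,c in C.items():
    m=pickmask(n,c,["casting_short"],(.4843,.3417,.04))
    if m: r=fitsil([(c,m[0])],lambda q:cast(q,.044),[.4843,.3417,-.74],[.01,.01,.2]);print(n,r.x.round(4),r.fun.round(3))
plan(p[0],p[1],.223,138)
E
```

```text
clock: 52.45
eef_pos: [0.5506, -0.2363, 0.2464]
tcp_rot: [[0.983, -0.185, 0.001], [-0.185, -0.983, -0.001], [0.001, 0.001, -1.0]]
force: [-0.8, -0.4, 4.8]
opening: 0.0251
finger_force: 61.9
clock: 53.12
eef_pos: [0.5498, -0.2358, 0.3661]
tcp_rot: [[0.983, -0.185, -0.002], [-0.185, -0.983, 0.001], [-0.002, -0.001, -1.0]]
force: [1.4, -0.5, -0.7]
opening: 0.0385
finger_force: 0.0
clock: 53.78
eef_pos: [0.55, -0.2359, 0.4291]
tcp_rot: [[0.983, -0.185, -0.003], [-0.185, -0.983, 0.001], [-0.003, -0.001, -1.0]]
force: [0.5, 0.0, 0.0]
opening: 0.0553
finger_force: 0.0
short scene (0.79, 'casting_short') 417.0
short top (0.71, 'casting_short') 351.0
short [ 0.4842  0.3426 -0.7725] yaw mod 90 deg -44.3 cost 0.219
scene [ 0.4851  0.3415 -0.7771] 0.14
top [ 0.4841  0.3431 -0.7454] 0.073
turn 121.33 shift mm x -385.8 y 436.2 z 207.4 | cur yaw -100.67 pos [ 0.5503 -0.2361  0.4304] | final q6~-103 clock 54.1
```

```bash
cd .;
python3 -m handwheel '[[0,0,0,-6.98],[0,0,0,-6.98],[0,0,0,-6.98],[0,0,0,-6.98],[0,0,0,-6.98],[0,0,0,-6.98],[0,0,0,-6.98],[0,0,0,-6.98]]' >/dev/null
python3 -m handwheel '[[0,0,0,-6.98],[0,0,0,-6.98],[0,0,0,-6.98],[0,0,0,-6.98],[0,0,0,-6.98],[0,0,0,-6.98],[0,0,0,-6.98],[0,0,0,-6.98]]' >/dev/null
python3 -m handwheel '[[0,0,0,-6.98],[0,0,0,-6.98],[0,0,0,-6.98],[0,0,0,-6.98],[0,0,0,-6.98],[0,0,0,-6.98],[0,0,0,-6.98],[0,0,0,-6.98]]' >/dev/null
python3 -m handwheel '[[0,0,0,-6.98],[0,0,0,-6.98],[0,0,0,-6.98],[0,0,0,-6.98],[0,0,0,-6.98],[0,0,0,-6.98],[0,0,0,-6.98],[0,0,0,-6.98]]' >/dev/null
python3 -m handwheel '[[0,0,0,-6.98],[0,0,0,-6.98],[-22,26.2,0,0],[-22,26.2,0,0],[-22,26.2,0,0],[-22,26.2,0,0],[-22,26.2,0,0],[-22,26.2,0,0]]'
python3 -m handwheel '[[-22,26.2,0,0],[-22,26.2,0,0],[-22,26.2,0,0],[-22,26.2,0,0],[-22,26.2,0,0],[-22,26.2,0,0],[-22,26.2,0,0],[-22,26.2,0,0]]'
python3 -c "
from h import *
plan(.4843,.3425,.223,136.5)"
```

```text
clock: 57.42
eef_pos: [0.5262, -0.0307, 0.4308]
tcp_rot: [[-0.687, -0.727, 0.0], [-0.727, 0.687, -0.0], [-0.0, -0.0, -1.0]]
force: [0.9, -0.6, -0.3]
opening: 0.0557
finger_force: 0.0
clock: 58.08
eef_pos: [0.4945, 0.2414, 0.4308]
tcp_rot: [[-0.686, -0.727, 0.0], [-0.727, 0.686, 0.0], [-0.0, -0.0, -1.0]]
force: [-0.2, 0.3, -0.2]
opening: 0.0554
finger_force: 0.0
turn 0.15 shift mm x -66.3 y 77.0 z 207.8 | cur yaw 136.65 pos [0.4945 0.2414 0.4308] | final q6~-101 clock 58.1
```

```bash
cd .;
python3 -m handwheel '[[-22,25.8,0,0],[-22,25.8,0,0],[-22,25.8,0,0],[0,0,0,0],[0,0,30,0],[0,0,35,0],[0,0,35,0],[0,0,35,0]]' >/dev/null
python3 -c "
from h import *
plan(.4843,.3425,.223,136.5)
C={n:imaging.read_camera(n) for n in('scene','top')}
fitcast(C,'short',.4843,.3425)"
```

```text
turn 0.17 shift mm x -1.5 y 1.0 z 71.7 | cur yaw 136.67 pos [0.484  0.3407 0.2947] | final q6~-101 clock 58.8
short scene (0.59, 'casting_short') 426.0
short top (0.59, 'casting_short') 179.0
short [ 0.4862  0.3393 -0.7463] yaw mod 90 deg -42.8 cost 0.645
```

```bash
cd .;
python3 -m handwheel '[[-1,1,25,0],[0,0,20,0],[0,0,15,0],[0,0,9,0],[0,0,3,0],[0,0,0,0],[0,0,0,0],[0,0,0,0]]' >/dev/null
python3 -m handwheel '[[0,0,0,0],[0,0,0,0],[0,0,0,0],[0,0,0,0],[0,0,0,0],[0,0,0,0],[0,0,0,0],[0,0,0,0]]' 0.1 60
python3 -c "
from h import *
plan(.5200,.1084,.365,92.9)"
```

```text
clock: 60.28
eef_pos: [0.4842, 0.3424, 0.2242]
tcp_rot: [[-0.687, -0.727, 0.001], [-0.727, 0.687, 0.0], [-0.001, -0.0, -1.0]]
force: [-0.1, -1.2, 6.3]
opening: 0.0257
finger_force: 58.8
turn 43.75 shift mm x -23.9 y -235.5 z -140.8 | cur yaw 136.65 pos [0.4842 0.3424 0.2242] | final q6~-81 clock 60.3
```

```bash
cd .;
python3 -m handwheel '[[0,0,-23,0],[0,0,-40,0],[0,0,-40,0],[0,0,-40,0],[0,0,0,6.25],[0,0,0,6.25],[0,0,0,6.25],[0,0,0,6.25]]' >/dev/null
python3 -m handwheel '[[0,0,0,6.25],[0,0,0,6.25],[0,0,0,6.25],[-3.4,-33.6,0,0],[-3.4,-33.6,0,0],[-3.4,-33.6,0,0],[-3.4,-33.6,0,0],[-3.4,-33.6,0,0]]' >/dev/null
python3 -m handwheel '[[-3.4,-33.6,0,0],[-3.4,-33.6,0,0],[0,0,0,0],[0,0,0,0],[0,0,0,0],[0,0,0,0],[0,0,0,0],[0,0,0,0]]'
python3 - <<'E'
from h import *
plan(.5200,.1084,.3672,92.9)
C={n:imaging.read_camera(n) for n in("scene","top")}
S=C["scene"];save(S,"l.png",(150,250,280,400),5)
m=pickmask("scene",S,["casting_short"],(.52,.1084,.165))
if m:
    r=fitsil([(S,m[0])],lambda p:[b+[0,0,.143] for b in cast(p,.044)],[.52,.1084,0.05],[.01,.01,.2]);print(r.x,r.fun)
E
```

```text
clock: 62.28
eef_pos: [0.5194, 0.1096, 0.3665]
tcp_rot: [[-0.999, -0.052, -0.0], [-0.052, 0.999, 0.0], [0.0, 0.0, -1.0]]
force: [-0.1, 0.7, -1.1]
opening: 0.0257
finger_force: 60.4
turn 0.09 shift mm x -0.5 y -1.3 z -0.7 | cur yaw 92.99 pos [0.5194 0.1096 0.3665] | final q6~-81 clock 62.3
[0.5236708  0.10608827 0.09682209] 0.1527605652809143
```

View pics/l.png

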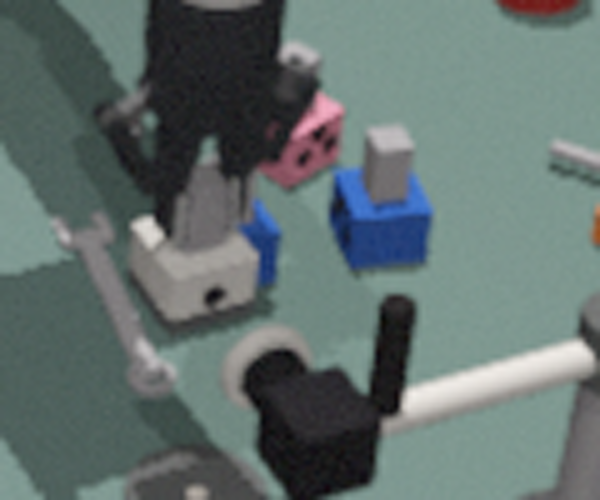

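The one-hole side of short (crop (213, 295)) faces the lens. Same sequence again.

```bash
cd .;
python3 -m handwheel '[[-0.5,-1.3,-0.7,0],[0,0,0,0],[0,0,0,0],[0,0,0,0],[0,0,0,0],[0,0,0,0],[0,0,0,0],[0,0,0,0]]'
python3 -m handwheel '[[0,0,0,0],[0,0,0,0],[0,0,0,0],[0,0,0,0],[0,0,0,0],[0,0,0,0],[0,0,0,0],[0,0,0,0]]' >/dev/null
python3 -m handwheel '[[0,0,0,6.92],[0,0,0,6.92],[0,0,0,6.92],[0,0,0,6.92],[0,0,0,6.92],[0,0,0,6.92],[0,0,0,6.92],[0,0,0,6.92]]' >/dev/null
python3 -m handwheel '[[0,0,0,6.92],[0,0,0,6.92],[0,0,0,6.92],[0,0,0,6.92],[0,0,0,6.92],[0,0,0,0],[0,0,0,0],[0,0,0,0]]' >/dev/null
python3 -m handwheel '[[0,0,0,0],[0,0,0,0],[0,0,0,0],[0,0,0,0],[0,0,0,0],[0,0,0,0],[0,0,0,0],[0,0,0,0]]'
python3 -m handwheel '[[0,0,0,0],[0,0,0,0],[0,0,0,0],[0,0,0,0],[0,0,0,0],[0,0,0,0],[0,0,0,0],[0,0,0,0]]' >/dev/null
python3 -m handwheel '[[0,0,0,6.92],[0,0,0,6.92],[0,0,0,6.92],[0,0,0,6.92],[0,0,0,6.92],[0,0,0,6.92],[0,0,0,6.92],[0,0,0,6.92]]' >/dev/null
python3 -m handwheel '[[0,0,0,6.92],[0,0,0,6.92],[0,0,0,6.92],[0,0,0,6.92],[0,0,0,6.92],[0,0,0,0],[0,0,0,0],[0,0,0,0]]' >/dev/null
python3 -m handwheel '[[0,0,0,0],[0,0,0,0],[0,0,0,0],[0,0,0,0],[0,0,0,0],[0,0,0,0],[0,0,0,0],[0,0,0,0]]'
python3 -m handwheel '[[0,0,0,0],[0,0,0,0],[0,0,0,0],[0,0,0,0],[0,0,0,0],[0,0,0,0],[0,0,0,0],[0,0,0,0]]' >/dev/null
python3 -m handwheel '[[0,0,0,6.8],[0,0,0,6.8],[11.6,31.5,0,0],[11.6,31.5,0,0],[11.6,31.5,0,0],[11.6,31.5,0,0],[11.6,31.5,0,0],[11.6,31.5,0,0]]' >/dev/null
python3 -m handwheel '[[11.6,31.5,0,0],[11.6,31.5,0,0],[0,0,0,0],[0,0,0,0],[0,0,0,0],[0,0,0,0],[0,0,0,0],[0,0,0,0]]'
python3 -c "
from h import *
plan(.5639,-.1563,.2292,-100.7)"
```

```text
clock: 63.1
eef_pos: [0.5202, 0.1072, 0.3673]
tcp_rot: [[-0.999, -0.05, -0.0], [-0.05, 0.999, -0.0], [0.0, -0.0, -1.0]]
force: [-0.0, 0.3, -1.9]
opening: 0.0254
finger_force: 60.4
clock: 65.77
eef_pos: [0.5202, 0.1073, 0.3673]
tcp_rot: [[-0.051, 0.999, -0.0], [0.999, 0.051, -0.0], [-0.0, -0.0, -1.0]]
force: [-0.7, -0.5, -2.0]
opening: 0.0253
finger_force: 60.3
clock: 68.43
eef_pos: [0.5202, 0.1073, 0.3673]
tcp_rot: [[0.999, 0.052, -0.0], [0.052, -0.999, -0.0], [-0.0, 0.0, -1.0]]
force: [0.0, -0.9, -1.8]
opening: 0.0254
finger_force: 60.3
clock: 70.43
eef_pos: [0.5648, -0.1564, 0.3673]
tcp_rot: [[0.983, -0.183, -0.0], [-0.183, -0.983, 0.0], [-0.0, -0.0, -1.0]]
force: [0.2, 1.4, -1.5]
opening: 0.0253
finger_force: 60.5
turn 0.16 shift mm x -0.9 y 0.1 z 138.1 | cur yaw -100.54 pos [ 0.5648 -0.1564  0.3673] | final q6~85 clock 70.4
```

```bash
cd .;
python3 -m handwheel '[[-0.9,0,38,0],[0,0,38,0],[0,0,30,0],[0,0,14,0],[0,0,8,0],[0,0,4,0],[0,0,2,0],[0,0,1,0]]' >/dev/null
python3 -m handwheel '[[0,0,2,0],[0,0,0.5,0],[0,0,0,0],[0,0,0,0],[0,0,0,0],[0,0,0,0],[0,0,0,0],[0,0,0,0]]'
python3 -m handwheel '[[0,0,0,0],[0,0,0,0],[0,0,0,0],[0,0,0,0],[0,0,-20,0],[0,0,-30,0],[0,0,-35,0],[0,0,-35,0]]' 0.45
python3 -m handwheel '[[0,0,-35,0],[0,0,-30,0],[-30,0,0,0],[-30,0,0,0],[-30,0,0,0],[-30,0,0,0],[-20,0,0,0],[0,0,0,0]]' 0.7
python3 - <<'E'
from h import *
C={n:imaging.read_camera(n) for n in("scene","top")};T=C["top"]
pt=lambda u,v,z=.022: atz(T,(110+v/4-.4,270+u/4-.4),z)
L=pt(137,205);Rr=pt(478,248);print("lips",L.round(4),Rr.round(4),np.linalg.norm(L-Rr))
d=(L-Rr)/np.linalg.norm(L-Rr);yaw=np.arctan2(d[1],d[0])-np.pi/2;m=(L+Rr)/2
print("yaw",np.degrees(yaw),"origin",(m[:2]+.089*np.array([np.cos(yaw),np.sin(yaw)])).round(4))
for a,b in[((122,50),(105,205)),((528,100),(514,255)),((122,50),(528,100))]:
    v=pt(*a)-pt(*b);print("edge",np.linalg.norm(v).round(4),np.degrees(np.arctan2(v[1],v[0])).round(2))
def hold(p,t=.014,b=.01):
    c,s=np.cos(p[2]),np.sin(p[2]);o=lambda x,y:(p[0]+c*x-s*y,p[1]+s*x+c*y)
    xl=.149+b;xm=(-.089+.06+b)/2
    return [box(*o(xm,q*(.141+.153+t)/2),p[2],xl,.012+t,0.0,.022) for q in(-1,1)]+[box(*o(.06+b/2,0),p[2],b,.306+2*t,0,.022)]
for n,c in C.items():
    ms=[m for m in masks_of(n,"holder") if m["pixels"].sum()>800 and m["score"]>.4];
    if not ms: continue
    M=ms[0]["pixels"].astype(np.float32)
    r=fitsil([(c,M)],hold,[.68,-.22,-.12],[.01,.01,.1]);print(n,M.sum(),r.x.round(4),np.degrees(r.x[2]).round(2),r.fun.round(3))
fittray(C,(.549,-.2349,-.187)); plan(.46,-.218,.205,-100.7)
b=T["image"][105:255,270:420,::-1]; cv2.imwrite("pics/m.png",cv2.resize(b,None,fx=4,fy=4,interpolation=cv2.INTER_CUBIC))
E
```

```text
clock: 71.77
eef_pos: [0.5641, -0.1574, 0.2298]
tcp_rot: [[0.983, -0.184, -0.0], [-0.184, -0.983, -0.0], [-0.0, 0.0, -1.0]]
force: [0.7, 0.7, -0.6]
opening: 0.0254
finger_force: 60.5
clock: 72.43
eef_pos: [0.5637, -0.1572, 0.3506]
tcp_rot: [[0.983, -0.184, -0.002], [-0.184, -0.983, 0.001], [-0.002, -0.0, -1.0]]
force: [2.1, -0.1, -0.3]
opening: 0.0386
finger_force: 0.0
clock: 73.1
eef_pos: [0.4224, -0.1301, 0.4144]
tcp_rot: [[0.983, -0.185, -0.004], [-0.185, -0.983, 0.001], [-0.004, -0.001, -1.0]]
force: [-1.6, 0.2, 0.3]
opening: 0.0597
finger_force: 0.0
lips [ 0.6733 -0.0982  0.022 ] [ 0.6418 -0.3796  0.022 ] 0.28319139292719037
yaw -6.3940784298279985 origin [ 0.746  -0.2488]
edge 0.1345 -5.38
edge 0.1337 -6.18
edge 0.3413 83.7
scene 2401.0 [ 0.7223 -0.2486 -0.1168] -6.69 0.206
top 1327.0 [ 0.7188 -0.2459 -0.1085] -6.22 0.222
tray [ 0.549  -0.2349 -0.687 ] -39.36 0.0
turn 0.09 shift mm x 48.2 y 78.7 z 209.7 | cur yaw -100.61 pos [ 0.4273 -0.1318  0.4147] | final q6~75 clock 73.5
```

View pics/m.png

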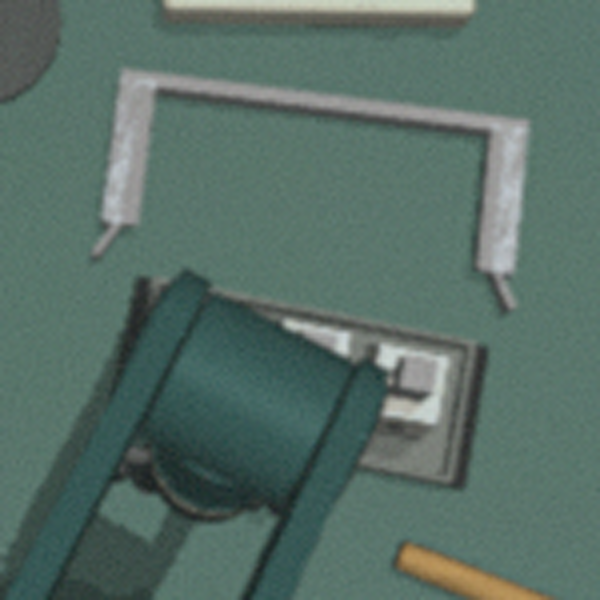

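```bash
cd .;
python3 -m handwheel '[[0,0,0,0],[16,26,0,0],[16,26,0,0],[16.2,26.7,0,0],[0,0,0,0],[0,0,30,0],[0,0,30,0],[0,0,30,0]]' 1 100
python3 - <<'E'
from h import *
C={n:imaging.read_camera(n) for n in("scene","top")}
k=[mark_of(n,"tray_grip") for n in C];print([len(x) for x in k])
if all(k): print("tray_grip",tri(C["scene"],k[0][0]["at"],C["top"],k[1][0]["at"]))
elif k[0]: print(atz(C["scene"],k[0][0]["at"],.05))
plan(.4606,-.2190,.205,-100.7)
E
```

```text
clock: 74.17
eef_pos: [0.4597, -0.218, 0.3241]
tcp_rot: [[0.983, -0.185, 0.001], [-0.185, -0.983, -0.001], [0.002, 0.001, -1.0]]
force: [1.5, 0.4, -0.4]
opening: 0.0854
finger_force: 0.0
[2, 2]
tray_grip (array([ 0.45491027, -0.2216385 ,  0.05532958]), np.float64(0.007103863648275636))
turn 0.09 shift mm x 1.4 y 1.2 z 119.8 | cur yaw -100.61 pos [ 0.4594 -0.2176  0.3248] | final q6~75 clock 74.4
```

```bash
cd .;
python3 -m handwheel '[[0,1.2,30,0],[0,0,30,0],[0,0,25,0],[0,0,15,0],[0,0,12,0],[0,0,6,0],[0,0,2,0],[0,0,0,0]]'
python3 -m handwheel '[[0,0,0,0],[0,0,0,0],[0,0,0,0],[0,0,0,0],[0,0,0,0],[0,0,0,0],[0,0,0,0],[0,0,0,0]]' 0 100
python3 -c "
from h import *
plan(.4606,-.2190,.205,-100.7)"
```

```text
clock: 75.03
eef_pos: [0.4599, -0.2194, 0.2058]
tcp_rot: [[0.983, -0.184, 0.002], [-0.184, -0.983, -0.001], [0.002, 0.001, -1.0]]
force: [0.3, -0.6, 0.3]
opening: 0.0855
finger_force: 0.0
clock: 75.7
eef_pos: [0.4592, -0.219, 0.2052]
tcp_rot: [[0.983, -0.184, 0.0], [-0.184, -0.983, -0.0], [0.0, 0.0, -1.0]]
force: [-0.8, 1.0, 5.6]
opening: 0.0127
finger_force: 98.0
turn 0.08 shift mm x 1.4 y -0.2 z 0.2 | cur yaw -100.62 pos [ 0.4592 -0.219   0.2052] | final q6~75 clock 75.7
```

```bash
cd .;
python3 -m handwheel '[[0,0,0,-1.4],[0,0,0,-1.4],[0,0,0,-1.4],[0,-0.8,0,0],[0,-0.8,0,0],[5,0,0,0],[5,0,0,0],[0,0,0,0]]'
python3 - <<'E'
from h import *
plan(.4606,-.2190,.205,-96.4)
C={n:imaging.read_camera(n) for n in("scene","top")};S=C["scene"]
im=cv2.resize(S["image"][215:375,140:310,::-1],None,fx=3.75,fy=3.75,interpolation=cv2.INTER_CUBIC)
cv2.imwrite("pics/n.png",im)
E
```

```text
clock: 76.37
eef_pos: [0.4676, -0.218, 0.2052]
tcp_rot: [[0.994, -0.111, -0.005], [-0.111, -0.994, 0.001], [-0.005, -0.001, -1.0]]
force: [-9.2, -1.0, 16.8]
opening: 0.0127
finger_force: 99.9
turn 0.04 shift mm x -6.8 y 1.8 z 0.2 | cur yaw -96.36 pos [ 0.4676 -0.218   0.2052] | final q6~71 clock 76.4
```

View pics/n.png

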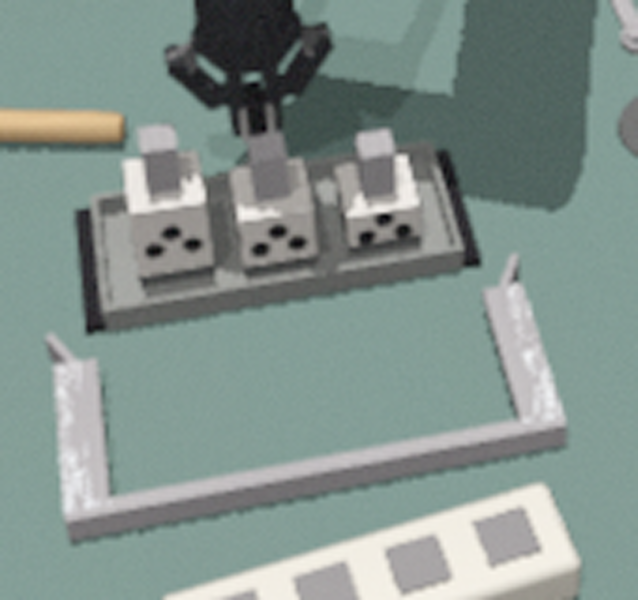

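```bash
python3 - <<'E'
from h import *
S=imaging.read_camera("scene")
pt=lambda u,v,z: atz(S,(215+v/3.75-.4,140+u/3.75-.4),z)
def rep(n,L,R):
    d=R-L if R[1]>L[1] else L-R; m=(L+R)/2; print(n,m.round(4),"len",np.linalg.norm(d).round(4),"yaw",(np.degrees(np.arctan2(d[1],d[0]))-90).round(2))
    return m
a=rep("tray runner front (ground)",pt(88,333,0),pt(483,264,0))
b=rep("lip inner mouth",pt(99,360,.022),pt(487,290,.022))
c=rep("back outer bottom",pt(73,540,0),pt(566,443,0))
e=rep("back outer top",pt(69,518,.022),pt(563,427,.022))
h=np.array([.9938,-.1114]);n=np.array([.1114,.9938])
for q in(a,b,c,e): print((q[:2]@h).round(4),(q[:2]@n).round(4))
E
```

```text
tray runner front (ground) [ 0.6165 -0.2345  0.    ] len 0.2983 yaw -6.59
lip inner mouth [ 0.6614 -0.2395  0.022 ] len 0.2837 yaw -6.37
back outer bottom [ 0.7907 -0.2556  0.    ] len 0.3398 yaw -6.44
back outer top [ 0.7906 -0.257   0.022 ] len 0.3359 yaw -7.15
0.6388 -0.1644
0.684 -0.1644
0.8142 -0.1659
0.8144 -0.1674
```

```bash
cd .;
python3 -m handwheel '[[8,0,0,0],[8,0,0,0],[8,0,0,0],[8,0,0,0],[8,0,0,0],[8,0,0,0],[8,0,0,0],[8,0,0,0]]'
python3 -m handwheel '[[8,0,0,0],[8,0,0,0],[8,0,0,0],[8,0,0,0],[8,0,0,0],[8,0,0,0],[0,0,0,0],[0,0,0,0]]'
python3 -c "
from h import *
plan(.4606,-.2190,.205,-96.4)"
```

```text
clock: 77.18
eef_pos: [0.53, -0.2244, 0.2052]
tcp_rot: [[0.994, -0.11, -0.008], [-0.11, -0.994, 0.003], [-0.008, -0.002, -1.0]]
force: [-13.6, 1.8, 18.8]
opening: 0.0131
finger_force: 100.2
clock: 77.85
eef_pos: [0.58, -0.2304, 0.2052]
tcp_rot: [[0.994, -0.11, -0.002], [-0.11, -0.994, 0.001], [-0.002, -0.001, -1.0]]
force: [-3.0, 0.9, 10.7]
opening: 0.0125
finger_force: 99.0
turn 0.06 shift mm x -119.9 y 2.0 z 0.2 | cur yaw -96.34 pos [ 0.58   -0.2304  0.2052] | final q6~71 clock 77.8
```

```bash
cd .;
python3 -m handwheel '[[7,0,0,0],[7,0,0,0],[7,0,0,0],[7,0,0,0],[6,0,0,0],[5,0,0,0],[4,0,0,0],[3,0,0,0]]'
python3 -m handwheel '[[1.5,0,0,0],[1.5,0,0,0],[1.5,0,0,0],[1,0,0,0],[1,0,0,0],[0,0,0,0],[0,0,0,0],[0,0,0,0]]'
python3 -c "
from h import *
plan(.4606,-.2190,.205,-96.4)"
```

```text
clock: 78.52
eef_pos: [0.6236, -0.2352, 0.2052]
tcp_rot: [[0.994, -0.11, -0.008], [-0.11, -0.994, 0.002], [-0.008, -0.001, -1.0]]
force: [-12.5, 1.5, 17.8]
opening: 0.0131
finger_force: 101.0
clock: 79.18
eef_pos: [0.6299, -0.2359, 0.2052]
tcp_rot: [[0.994, -0.111, -0.008], [-0.111, -0.994, 0.002], [-0.008, -0.001, -1.0]]
force: [-10.5, 1.7, 15.9]
opening: 0.0131
finger_force: 100.7
turn 0.05 shift mm x -170.2 y 2.0 z 0.2 | cur yaw -96.35 pos [ 0.6299 -0.2359  0.2052] | final q6~71 clock 79.2
```

```bash
cd .;
python3 -m handwheel '[[1,0,0,0],[1,0,0,0],[1,0,0,0],[0,0,0,0],[0,0,0,0],[0,0,0,0],[0,0,0,0],[0,0,0,0]]' | sed -n 2,4p
python3 -m handwheel '[[1,0,0,0],[1,0,0,0],[0,0,0,0],[0,0,0,0],[0,0,0,0],[0,0,0,0],[0,0,0,0],[0,0,0,0]]' | sed -n 2,4p
python3 -m handwheel '[[1,0,0,0],[1,0,0,0],[0,0,0,0],[0,0,0,0],[0,0,0,0],[0,0,0,0],[0,0,0,0],[0,0,0,0]]' | sed -n 2,4p
```

```text
eef_pos: [0.6309, -0.2361, 0.2052]
tcp_rot: [[0.994, -0.11, -0.013], [-0.11, -0.994, 0.003], [-0.013, -0.002, -1.0]]
force: [-19.7, 2.1, 22.4]
eef_pos: [0.6316, -0.2363, 0.2051]
tcp_rot: [[0.994, -0.111, -0.016], [-0.111, -0.994, 0.004], [-0.016, -0.002, -1.0]]
force: [-23.9, 1.3, 26.0]
eef_pos: [0.6322, -0.2364, 0.2051]
tcp_rot: [[0.994, -0.111, -0.02], [-0.11, -0.994, 0.004], [-0.02, -0.002, -1.0]]
force: [-30.6, 1.1, 31.3]
```

```bash
cd .;
python3 -m handwheel '[[0,0,0,0],[0,0,0,0],[0,0,0,0],[0,0,0,0],[0,0,0,0],[0,0,-20,0],[0,0,-35,0],[0,0,-35,0]]' 0.6
python3 -m handwheel '[[0,0,-35,0],[0,0,-35,0],[-30,0,0,0],[-35,0,0,0],[-35,0,0,0],[-35,0,0,0],[-35,0,0,0],[0,0,0,0]]'
python3 -m handwheel '[[-20,-35,0,0],[0,-35,0,0],[0,-35,0,0],[0,-35,0,0],[0,-35,0,0],[0,0,0,0],[0,0,0,0],[0,0,0,0]]'
python3 - <<'E'
from h import *
plan(.46,-.2,.4)
C={n:imaging.read_camera(n) for n in("scene","top")}
S,T=C["scene"],C["top"]
armyaw(C)
a=cv2.resize(S["image"][230:370,135:305,::-1],(420,346),interpolation=cv2.INTER_CUBIC);b=cv2.resize(T["image"][105:255,270:420,::-1],(346,346),interpolation=cv2.INTER_CUBIC)
cv2.imwrite("pics/o.png",np.hstack([a,b]))
fittray(C,(.72,-.246,-.112))
E
```

```text
clock: 81.85
eef_pos: [0.6393, -0.2372, 0.2938]
tcp_rot: [[0.994, -0.111, -0.004], [-0.111, -0.994, 0.002], [-0.004, -0.001, -1.0]]
force: [0.7, 0.8, -0.1]
opening: 0.0512
finger_force: 0.0
clock: 82.52
eef_pos: [0.4646, -0.2163, 0.3636]
tcp_rot: [[0.994, -0.112, -0.008], [-0.112, -0.994, 0.004], [-0.008, -0.003, -1.0]]
force: [-0.7, 1.5, 0.6]
opening: 0.051
finger_force: 0.0
clock: 83.18
eef_pos: [0.4708, -0.0425, 0.3648]
tcp_rot: [[0.994, -0.11, 0.0], [-0.11, -0.994, -0.001], [0.0, 0.001, -1.0]]
force: [0.0, -0.1, -0.2]
opening: 0.0511
finger_force: 0.0
turn -0.00 shift mm x 6.6 y 157.7 z -35.2 | cur yaw -96.34 pos [ 0.4708 -0.0425  0.3648] | final q6~73 clock 83.2
scene 41 yaw 2.49 hinge x 0.6636 knob x 0.6701 sd 0.00068
top 50 yaw 3.13 hinge x 0.6645 knob x 0.6727 sd 0.00046
tray [ 0.72  -0.246 -0.612] -35.07 0.0
```

View pics/o.png

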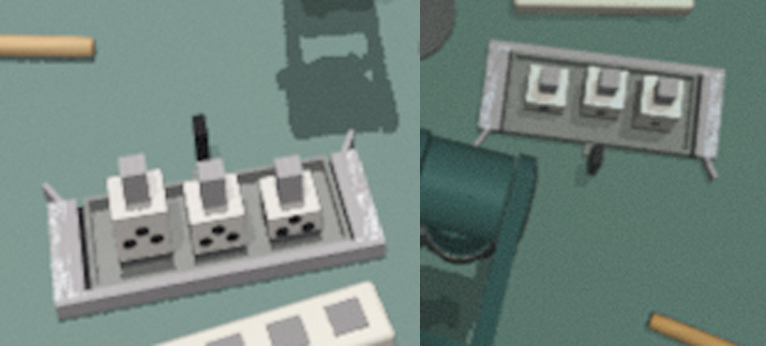

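The tray is flush against the back wall with the three castings upright in it. The camera arm hasn't moved since it was set and the robot is clear of everything, so I'm handing in.

```bash
python3 -c "
from h import *
print(env.sign_off())"
```

```text
the job is handed in; nothing more can be done
None
```

The job is handed in, though no verdict came back: the camera arm is swung over the plate (by my estimate the spot is within about 4 mm of the plate's middle), all three castings were shown tallest first (one, two, then three holes), and they stand upright in the tray, which is pushed home against the holder's back wall; I nudged the knob once more to correct the camera angle, and only the one-hole sides were checked in a picture.

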